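# Unlock the filter store, fit the filter modules in the changer, lock up

### The job

Set the three dials on the grey drawer unit, left to right as seen from the robot, to the code 3-7-5 (ten marks each, counted clockwise from the red zero mark at the back; the yellow end of the bar points at the mark; do not go past the stop between 9 and 0) and pull the drawer fully out. Slide every filter module in the drawer, two or three of them, into the changer station of its own colour until it is fully home against the end stop and the spring balls hold it, with its foot under both lips. Then push the drawer fully shut and turn at least one dial a full mark or more off its code so that the drawer is locked, leaving the other things on the bench where they are.

Things in the scene. Friction and masses are not known exactly. Their poses are not given: they have to be found in the camera images.
- store: grey steel drawer unit, fixed, 156 (x) x 290 (y) x 102 mm; origin: centre of its underside; the drawer's face is at its own x = -78 mm, towards the robot; +y is its left as the robot sees it. Three dials on its flat top. Modules stand in the drawer at about x = -29 mm (drawer shut), in up to three places 80 mm apart along y, their x roughly along the store's
- drawer (a joint): how far the drawer is out, m: 0 shut, 0.095 fully out, along the store's -x; about 2.5 N of friction, stays where left. Teeth inside lock it: it comes out, and goes shut again, only with all three dials within about 0.2 rad of their code marks; locked, it rattles some 5 mm. Floor 8 mm above the table, 258 x 76 mm; side and back walls to 30 mm, front panel (10 thick) to 83 mm above the table
- drawer_handle (a point): middle of the drawer's bar handle: a round bar of 10 mm diameter, 110 mm long along the store's y, 72 mm above the table, its axis 34 mm in front of the drawer's face (clear gap 29 mm); moves with the drawer
- dial_left (a joint): angle of the left (store +y) dial, rad: 0 with the yellow end at the red mark (along the store's +x, farthest from the drawer's face); grows clockwise seen from above, 0.6283 rad a mark; end stops at 0 and at mark 9 (5.655), so it cannot pass between 9 and 0. Stays where left (friction about 0.04 N m). Code: mark 3 = 1.885 rad
- dial_left_grip (a point): grip point on the upright axis of the left (store +y) dial, 22 mm above the store's top, 124 mm above the table. The dial is a bar 52 long, 12 wide, from 4 to 33 mm above the top; its yellow pointer end lies along this frame's +x, so it is pinched across this frame's y. Dials stand 88 mm apart, 104 mm behind the drawer's face
- dial_mid (a joint): angle of the middle dial, rad: 0 with the yellow end at the red mark (along the store's +x, farthest from the drawer's face); grows clockwise seen from above, 0.6283 rad a mark; end stops at 0 and at mark 9 (5.655), so it cannot pass between 9 and 0. Stays where left (friction about 0.04 N m). Code: mark 7 = 4.398 rad
- dial_mid_grip (a point): grip point on the upright axis of the middle dial, 22 mm above the store's top, 124 mm above the table. The dial is a bar 52 long, 12 wide, from 4 to 33 mm above the top; its yellow pointer end lies along this frame's +x, so it is pinched across this frame's y. Dials stand 88 mm apart, 104 mm behind the drawer's face
- dial_right (a joint): angle of the right (store -y) dial, rad: 0 with the yellow end at the red mark (along the store's +x, farthest from the drawer's face); grows clockwise seen from above, 0.6283 rad a mark; end stops at 0 and at mark 9 (5.655), so it cannot pass between 9 and 0. Stays where left (friction about 0.04 N m). Code: mark 5 = 3.142 rad
- dial_right_grip (a point): grip point on the upright axis of the right (store -y) dial, 22 mm above the store's top, 124 mm above the table. The dial is a bar 52 long, 12 wide, from 4 to 33 mm above the top; its yellow pointer end lies along this frame's +x, so it is pinched across this frame's y. Dials stand 88 mm apart, 104 mm behind the drawer's face
- changer: fixed aluminium filter-changer plate, 174 (x) x 270 (y) x 12 mm; origin: centre of its underside; open loading deck on its -x half (towards the robot), three stations with dark guides on its +x half, 88 mm apart: blue at +y, green in the middle, orange at -y, shown by the coloured end stops and a coloured patch on the deck
- blue_centre (a point): centre (half-way up) of the blue-capped filter module; None if absent or held. 60 (x) x 52 (y) x 68 mm tall, 0.24 kg: aluminium foot 60 x 52 x 6 mm, black body 54 x 40 to 8 mm below the centre, above it a narrow housing 44 (x) x 24 (y) mm up to 34 mm above the centre, gripped across its 24 mm at 14 mm above the centre. Either end may go in first. Its place in the drawer varies
- green_centre (a point): centre (half-way up) of the green-capped filter module; None if absent or held. 60 (x) x 52 (y) x 68 mm tall, 0.24 kg: aluminium foot 60 x 52 x 6 mm, black body 54 x 40 to 8 mm below the centre, above it a narrow housing 44 (x) x 24 (y) mm up to 34 mm above the centre, gripped across its 24 mm at 14 mm above the centre. Either end may go in first. Its place in the drawer varies
- orange_centre (a point): centre (half-way up) of the orange-capped filter module; None if absent or held. 60 (x) x 52 (y) x 68 mm tall, 0.24 kg: aluminium foot 60 x 52 x 6 mm, black body 54 x 40 to 8 mm below the centre, above it a narrow housing 44 (x) x 24 (y) mm up to 34 mm above the centre, gripped across its 24 mm at 14 mm above the centre. Either end may go in first. Its place in the drawer varies
- seat_blue (a point): where the blue module's centre lies when fully home: foot on the plate (46 mm above the table), under both lips, at the end stop. x points inwards along the slide. To load, stand the module on the deck with its centre 90 mm in front of this point (seat's -x), in line within about 0.1 rad, and slide it straight in. Guide walls 55 mm apart; see the green and orange seats too
- seat_green (a point): the same point for the green module. In every station: lips 8 mm above the deck, 45 mm apart, their tops 12 mm above the deck; guides begin 28 mm in front of the seat, flared lead-ins (12 mm high) reach 72 mm in front of it and are 75 mm apart at the mouth
- seat_orange (a point): the same point for the orange module. In every station two spring balls (14 mm high), one either side 36 mm in front of the seat, rub on the foot from there on (about 10 N to push it past) and spring out behind it when it is home, which holds it
- driver: blue-handled screwdriver lying along its x, 160 long, handle 30 thick mm, a bystander loose on the bench; origin at the centre of its underside; not to be disturbed
- oil: small dropper bottle, 30 dia x 70 mm, a bystander loose on the bench; origin at the centre of its underside; not to be disturbed
- dishes: stack of three glass dishes, 92 dia x 47 mm, a bystander loose on the bench; origin at the centre of its underside; not to be disturbed
- slidebox: blue slide box, 100 x 180 x 28 mm, a bystander loose on the bench; origin at the centre of its underside; not to be disturbed
- tipbox: grey pipette-tip box with clear lid, 85 x 125 x 85 mm, a bystander loose on the bench; origin at the centre of its underside; not to be disturbed
- spray: white bottle with red cap, 60 dia x 150 mm, a bystander loose on the bench; origin at the centre of its underside; not to be disturbed
- objective_can: white objective can with clear lid, 50 dia x 74 mm, a bystander loose on the bench; origin at the centre of its underside; not to be disturbed
- notebook: blue notebook, 150 x 110 x 14 mm, a bystander loose on the bench; origin at the centre of its underside; not to be disturbed

How it is judged:
By the outcome, as a careful person would: the job done as asked, in the order asked, and still so for the second after the job is handed in, with the robot touching nothing.
Of filter_blue, filter_green, filter_orange only 2 to 3 are there at a start; the rules pass over those that are not, and their reading is None.
At some moment in a run one of filter_blue, filter_green, filter_orange may be knocked a few centimetres aside while the robot is not near it.
Once in a run the grip may slacken for a moment while it holds something.
It also fails if it takes over 210 s, if anything falls off the work surface, if the arm or the gripper's body presses on something with over 40 N, if the wrist force passes 120 N, or if a joint passes its speed limit or range.

### The arm

A 7-joint arm with a two-finger parallel gripper is mounted at the origin on the work surface. World frame = base frame: x ahead of the robot, y to its left, z up, the work surface at z = 0. Lengths are in m, angles in rad, forces in N, time in s.
With the tool pointing down it reaches from about 0.4 to 0.85 m from the base axis. Payload 10.4 kg.
Tool frame: the origin (TCP) lies at the very end of the fingers, on their centre line; the grasp point (between the pads) lies 19 mm behind it; z points along the fingers, y is the line along which they close (so a half turn about z gives the same grasp; the last joint's range is limited). The gripper opens to 85 mm and grips with 20 to 120 N. Pads are 22 mm wide; open, the fingers measure 114 mm over their backs; the gripper's body (76 mm by 85 mm) begins 54 mm behind the grasp point. The pads swing forward as they close: fully open they stand 13 mm farther back than shut.
Start: joints at [-1.294, 0.332, -0.065, 1.46, 0.022, 1.35, -0.088], TCP at [0.185, 0.597, 0.231] pointing down, gripper open.
Joint ranges: [-2.6, 2.6], [-0.5, 2.12], [-1.47, 1.34], [0.16, 2.42], [-1.27, 4.41], [0.06, 2.06], [-2.6, 2.6]. Speed limits (rad/s): [2.22, 2.22, 2.79, 2.79, 3.14, 3.14, 3.14].

### API

Orientations are given as a unit quaternion [w, x, y, z].
In Python, from workcell import arm gives the robot as it stands.
- The arm moves only by the tool drive_tool, never from a script. Its argument "series" is one flat list of numbers, 6 for each row, row after row: the shift along the world's x, y, z in m, then the turn, a rotation vector about the world's x, y, z in degrees. A call has 1 to 12 rows; each row is the pose to reach, as a shift and turn from the pose commanded when the call began; what a row does not reach only later rows make up. A row lasts 1/10 s, in which the tool goes at most 50 mm and 8.59 degrees, less where a joint would pass 70% of its speed; a pose out of reach is approached as far as the arm can. A call with a gripper value outside its range is refused whole. "hand" is the opening, from 0 (shut) to 1 (fully open), set as the call begins (left out, the last holds). The fingers move at their own pace and stop on an object; "force" is the grip in N (left out, the last holds). Time passes only in rows, so rows that repeat a pose let the fingers close. It gives the time, the measured TCP pose, the force, the opening and the grip force at its end, in the units of the state.
- arm.sense(): the state, without advancing time (a new reading comes with each control period).
- arm.read_camera(name): name is "scene" or "top" or "wrist"; returns a dict with "pixels" (420x560x3 uint8, blue, green, red), "camera_matrix" (3x3 intrinsics, pixels), "world_to_cam" (4x4, takes a point from world to camera coordinates). Camera axes: x right, y down, z forward; pixel columns grow to the right and rows downward; lengths in m; the calibration is good to about 2 mm. A picture is of the moment at which its call begins. There is no depth.
- arm.job_done(): hands the job in; it is judged then, once.
The state is a dict: "t": time; "joint_pos": joint angles; "qd": joint speeds; "joint_torque": joint torques, N m; "ee_pos": TCP position; "orientation": TCP orientation; "wrist_force": force on the tool from outside, world axes, zero at the start; "wrist_torque": the same for the moment, N m; "opening": opening from 0.0 (shut) to 1.0 (fully open); "grasp_force": force on a finger pad.
Only numpy, scipy, OpenCV 4.12 (cv2) and the standard library are available. Lean on these libraries where they do the work, as an engineer would, in place of code of your own. Each camera call takes 0.05 s, during which the arm holds its last target. There are 200 camera calls.

## Working session

There is one attempt and no reset: what is moved stays moved. The work goes in short steps, Python scripts to look and compute and a tool call to move; the robot and the scene stay as the last step left them, time stands still between calls to the robot, and variables do not carry over. Pictures are saved under pics/ and viewed, at most 14 in all, crops included, and the job is handed in when it is done.

Besides the shell and the picture viewer there is one more tool, called after "Call:" by a JSON object that holds its "method" and its "body". drive_tool: Moves the arm, as the interface text tells. Its arguments: {"type":"object","properties":{"series":{"type":"array"},"hand":{"type":"number"},"force":{"type":"number"}},"required":["series"]}

```bash
mkdir -p pics; python3 - <<'E'
from workcell import arm
import cv2,numpy as np,json
s=arm.sense();print(s)
for n in("top","scene"):
    c=arm.read_camera(n);cv2.imwrite(f"pics/{n}0.png",c["pixels"])
    np.savez(f"{n}.npz",K=c["camera_matrix"],T=c["world_to_cam"],p=c["pixels"])
    T=c["world_to_cam"];print(n,c["camera_matrix"].round(1).tolist(),(-T[:3,:3].T@T[:3,3]).round(3),T[:3,:3].round(3).tolist())
E
```

```text
{'t': 0.0, 'joint_pos': array([-1.29360402,  0.33289044, -0.06469808,  1.46094669,  0.02161858,
        1.34988798, -0.08851571]), 'qd': array([ 0.00041994,  0.00064805, -0.00038653,  0.00256101,  0.00040137,
       -0.00015542,  0.0006676 ]), 'joint_torque': array([ 2.41877224e-04, -6.25471830e+01,  4.90179111e-02, -3.91597724e+01,
        1.62058056e-02,  1.01864876e-02,  1.09988136e-06]), 'ee_pos': array([0.18447767, 0.59676239, 0.23050177]), 'orientation': array([-6.51411442e-05,  1.49331625e-01,  9.88786908e-01, -7.15199763e-04]), 'wrist_force': array([ 0.4620376 , -0.15785395,  0.15459092]), 'wrist_torque': array([-0.06378928,  0.02884753,  0.037154  ]), 'grasp_force': 0.0, 'opening': 1.000617799132245}
top [[543.6, 0.0, 279.3], [0.0, 543.6, 202.1], [0.0, 0.0, 1.0]] [ 0.202 -0.002  1.95 ] [[0.009, -1.0, -0.011], [-0.981, -0.006, -0.195], [0.195, 0.012, -0.981]]
scene [[414.8, 0.0, 276.9], [0.0, 414.8, 208.6], [0.0, 0.0, 1.0]] [ 1.201 -0.803  0.764] [[0.803, 0.596, -0.001], [0.321, -0.434, -0.842], [-0.502, 0.675, -0.54]]
```

View pics/top0.png

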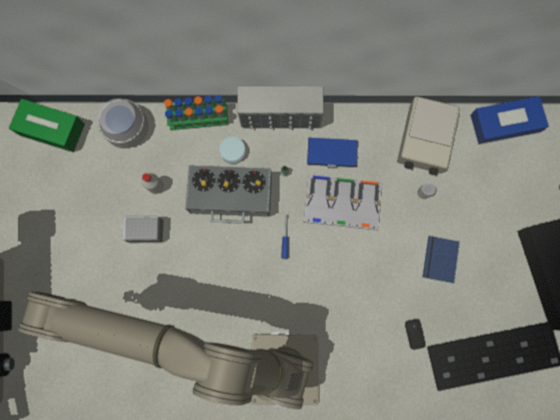

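View pics/scene0.png

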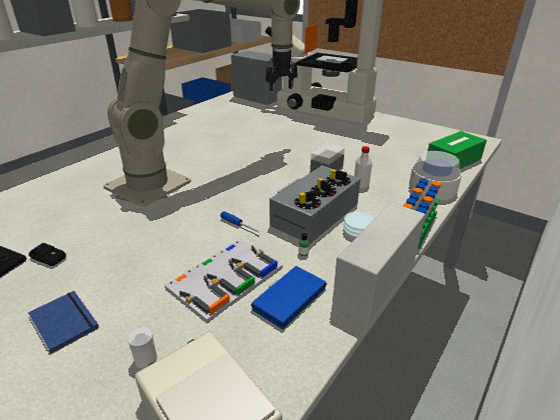

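The top view shows the store near (229,190), the changer near (343,203) and the screwdriver at (285,240). I'll enlarge that region.

```bash
cat > h.py <<'E'
import numpy as np,cv2
from workcell import arm
from scipy.spatial.transform import Rotation as R
def cam(n,save=None):
    c=arm.read_camera(n)
    if save: cv2.imwrite(f"pics/{save}.png",c["pixels"]); np.savez(f"{save}.npz",K=c["camera_matrix"],T=c["world_to_cam"],p=c["pixels"])
    return c["camera_matrix"],c["world_to_cam"],c["pixels"]
def load(n):
    d=np.load(n+".npz"); return d["K"],d["T"],d["p"]
def p2w(K,T,uv,z):
    d=T[:3,:3].T@np.linalg.inv(K)@np.array([uv[0],uv[1],1.]); o=-T[:3,:3].T@T[:3,3]
    return o+d*(z-o[2])/d[2]
def w2p(K,T,X):
    q=T[:3,:3]@np.asarray(X)+T[:3,3]; q=K@q; return q[:2]/q[2]
E
python3 - <<'E'
from h import *
K,T,p=load("top")
c=p[155:240,175:395];cv2.imwrite("pics/c1.png",cv2.resize(c,None,fx=3.6,fy=3.6,interpolation=cv2.INTER_CUBIC))
for uv,z in[((229,190),.1),((343,203),.012),((285,240),0),((285,170),.07),((150,183),.15),((232,150),.047),((142,228),.085)]:print(uv,p2w(K,T,uv,z).round(3))
E
```

```text
(229, 190) [0.61  0.197 0.1  ]
(343, 203) [ 0.584 -0.209  0.012]
(285, 240) [0.449 0.    0.   ]
(285, 170) [0.691 0.002 0.07 ]
(150, 183) [0.622 0.462 0.15 ]
(232, 150) [0.771 0.195 0.047]
(142, 228) [0.477 0.497 0.085]
```

View pics/c1.png

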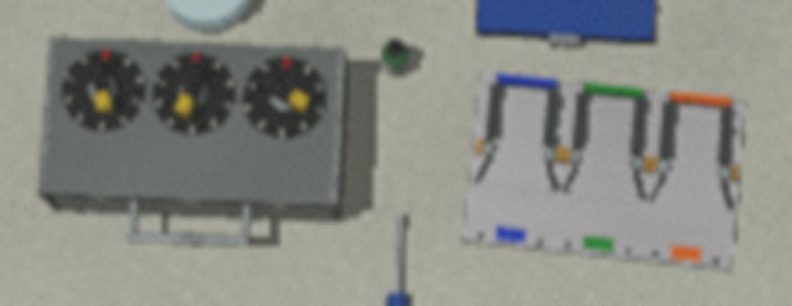

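The crop shows the store with its dials near (103,91), (193,93) and (285,96), and the changer yawed a few degrees. Next I'll move over the store with the wrist camera.

Call:
{"method": "drive_tool", "body": {"series": [0.02,-0.02,0.04,0,0,4,0.05,-0.05,0.07,0,0,8,0.08,-0.085,0.09,0,0,12,0.11,-0.12,0.11,0,0,15,0.145,-0.155,0.12,0,0,15,0.18,-0.19,0.12,0,0,15,0.215,-0.225,0.12,0,0,15,0.25,-0.26,0.12,0,0,15,0.285,-0.295,0.12,0,0,15,0.32,-0.33,0.12,0,0,15,0.355,-0.365,0.12,0,0,15,0.37,-0.4,0.12,0,0,15]}}

```text
t: 1.3
ee_pos: [0.5564, 0.1947, 0.3502]
orientation: [-0.0, 0.02, 1.0, -0.001]
wrist_force: [0.3, 1.4, 0.4]
opening: 1.0
grasp_force: 0.0
```

```bash
python3 - <<'E'
from h import *
s=arm.sense();print(s["t"],s["ee_pos"].round(4),s["orientation"].round(4),s["joint_pos"].round(2))
K,T,p=cam("wrist","w1");print(K.round(1).tolist(),(-T[:3,:3].T@T[:3,3]).round(3),T[:3,:3].round(3).tolist())
E
```

```text
1.3 [0.5564 0.1947 0.3502] [-4.000e-04  1.990e-02  9.998e-01 -7.000e-04] [-0.65  0.22  0.29  1.37 -0.06  1.56  1.16]
[[338.4, 0.0, 277.9], [0.0, 338.4, 208.6], [0.0, 0.0, 1.0]] [0.476 0.198 0.493] [[0.04, 0.999, -0.002], [0.95, -0.037, 0.311], [0.311, -0.014, -0.95]]
```

View pics/w1.png

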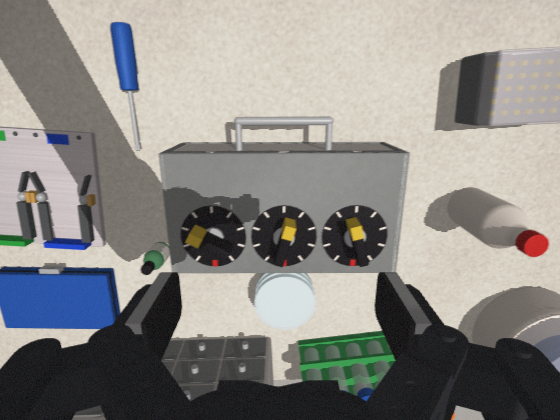

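The wrist view shows dials at about (212,237), (285,236) and (354,236), their red marks at row 263, and the handle bar from (237,120) to (331,120). I'll measure the pose from these.

```bash
python3 - <<'E'
from h import *
K,T,p=load("w1")
for uv in[(163,153),(406,152),(397,272),(173,272)]:print("corner",p2w(K,T,uv,.102).round(4))
hsv=cv2.cvtColor(p,cv2.COLOR_BGR2HSV)
g=p.max(2)
for name,x0,x1 in(("right",178,248),("mid",250,318),("left",320,390)):
    roi=(slice(200,272),slice(x0,x1))
    y=cv2.inRange(hsv,(18,110,90),(35,255,255))[roi]
    r=((hsv[...,0]<8)|(hsv[...,0]>172))[roi]&(hsv[roi][...,1]>140)&(hsv[roi][...,2]>80)
    d=(g[roi]<50).astype(np.uint8)
    ys=np.argwhere(y)[:,::-1].mean(0)+[x0,200];rs=np.argwhere(r)[:,::-1].mean(0)+[x0,200]
    q=cv2.findContours(d,cv2.RETR_EXTERNAL,cv2.CHAIN_APPROX_NONE)[0];q=max(q,key=cv2.contourArea)
    (cx,cy),ax,a=cv2.fitEllipse(cv2.convexHull(q));c=(cx+x0,cy+200)
    C=p2w(K,T,c,.105);Y=p2w(K,T,ys,.135);Rm=p2w(K,T,rs,.105)
    v=Y-C;w=Rm-C
    print(name,c,ax,"C",C.round(4),"Y",ys,Y.round(4),"red",Rm.round(4),"ang cw",((np.arctan2(w[1],w[0])-np.arctan2(v[1],v[0]))%(2*np.pi)).round(3), np.arctan2(v[1],v[0]).round(3))
for uv in[(237,120),(331,120)]:print("handle",p2w(K,T,uv,.077).round(4))
E
```

```text
corner [0.5312 0.0628 0.102 ]
corner [0.5411 0.3424 0.102 ]
corner [0.696  0.3429 0.102 ]
corner [0.6848 0.0533 0.102 ]
right (212.74738693237305, 235.2303924560547) (59.17119216918945, 65.03326416015625) C [0.6343 0.1106 0.105 ] Y [195.51310861 236.16104869] [0.6224 0.0976 0.135 ] red [0.6718 0.1092 0.105 ] ang cw 2.274 -2.311
mid (283.37088775634766, 235.4895362854004) (59.58169937133789, 63.12141418457031) C [0.638  0.1979 0.105 ] Y [288.52941176 229.26102941] [0.6181 0.204  0.135 ] red [0.6757 0.1984 0.105 ] ang cw 3.455 2.843
left (354.29326248168945, 235.80460739135742) (60.089962005615234, 63.1883659362793) C [0.6419 0.2855 0.105 ] Y [354.90217391 228.90217391] [0.6206 0.2792 0.135 ] red [0.6778 0.2843 0.105 ] ang cw 2.82 -2.853
handle [0.4992 0.1479 0.077 ]
handle [0.5036 0.2596 0.077 ]
```

Call:
{"method": "drive_tool", "body": {"series": [0.04,-0.045,-0.05,0,0,8,0.079,-0.087,-0.1,0,0,16,0.079,-0.087,-0.13,0,0,24,0.079,-0.087,-0.15,0,0,32,0.079,-0.087,-0.17,0,0,40,0.079,-0.087,-0.17,0,0,48,0.079,-0.087,-0.18,0,0,50,0.079,-0.087,-0.19,0,0,50,0.079,-0.087,-0.19,0,0,50,0.079,-0.087,-0.19,0,0,50], "hand": 0.45, "force": 30}}

```text
t: 2.35
ee_pos: [0.6334, 0.1103, 0.1612]
orientation: [-0.0, -0.405, 0.914, 0.0]
wrist_force: [0.8, -0.3, 0.8]
opening: 0.45
grasp_force: 0.0
```

```bash
python3 - <<'E'
from h import *
s=arm.sense();print(s["t"],s["ee_pos"].round(4),R.from_quat(np.roll(s["orientation"],-1)).as_matrix().round(3).tolist(),s["joint_pos"].round(2))
K,T,p=cam("wrist","w2")
E
```

```text
2.35 [0.6334 0.1103 0.1612] [[-0.672, -0.74, -0.001], [-0.74, 0.672, -0.0], [0.001, 0.0, -1.0]] [-0.4   0.42  0.21  1.51 -0.09  1.23  2.22]
```

View pics/w2.png

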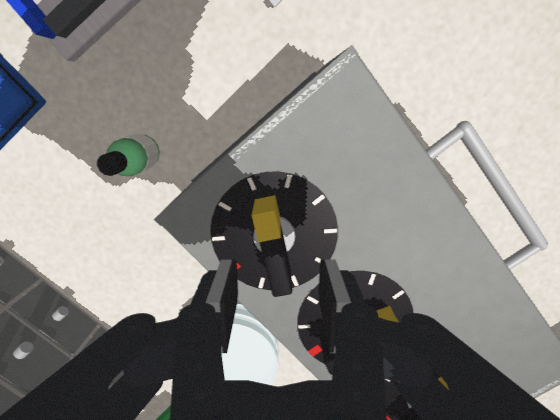

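The bar sits between the fingers, with its yellow end up at (266,207) and about 10° of lean; closing will align it. Down, close and turn.

Call:
{"method": "drive_tool", "body": {"series": [0.0005,0,-0.03,0,0,0,0.0005,0,-0.05,0,0,0,0.0005,0,-0.05,0,0,0,0.0005,0,-0.05,0,0,0]}}

```text
t: 2.8
ee_pos: [0.6344, 0.1103, 0.1122]
orientation: [0.0, -0.405, 0.914, -0.0]
wrist_force: [-0.1, 0.2, 0.6]
opening: 0.449
grasp_force: 0.0
```

Call:
{"method": "drive_tool", "body": {"series": [0,0,0,0,0,0,0,0,0,0,0,0,0,0,0,0,0,0,0,0,0,0,0,0,0,0,0,0,0,0,0,0,0,0,0,0], "hand": 0}}

```text
t: 3.4
ee_pos: [0.6355, 0.1089, 0.1132]
orientation: [0.001, -0.405, 0.914, -0.001]
wrist_force: [2.4, -5.0, 6.6]
opening: 0.133
grasp_force: 33.2
```

Call:
{"method": "drive_tool", "body": {"series": [0,0,0,0,0,-7,0,0,0,0,0,-14,0,0,0,0,0,-21,0,0,0,0,0,-28,0,0,0,0,0,-35,0,0,0,0,0,-42,0,0,0,0,0,-48,0,0,0,0,0,-50.3,0,0,0,0,0,-50.3,0,0,0,0,0,-50.3]}}

```text
t: 4.4
ee_pos: [0.6347, 0.111, 0.1132]
orientation: [0.001, 0.021, 1.0, 0.001]
wrist_force: [-2.4, 0.5, 8.9]
opening: 0.13
grasp_force: 33.7
```

```bash
python3 - <<'E'
from h import *
s=arm.sense();print(s["t"],s["ee_pos"].round(4),R.from_quat(np.roll(s["orientation"],-1)).as_matrix().round(3).tolist(),s["joint_pos"].round(2),s["wrist_torque"].round(2))
E
```

```text
4.4 [0.6347 0.111  0.1132] [[-0.999, 0.043, 0.002], [0.043, 0.999, 0.002], [-0.002, 0.002, -1.0]] [-0.52  0.47  0.37  1.57 -0.18  1.14  1.41] [-0.11  0.4  -0.04]
```

Call:
{"method": "drive_tool", "body": {"series": [0,0,0,0,0,0,0,0,0,0,0,0,0,0,0.03,0,0,0,0,0,0.05,0,0,0,0.002,0.044,0.05,0,0,-8,0.004,0.087,0.05,0,0,-15,0.004,0.087,0.05,0,0,-15,0.004,0.087,0.05,0,0,-15], "hand": 0.45}}

```text
t: 5.2
ee_pos: [0.6374, 0.1988, 0.1607]
orientation: [-0.0, 0.15, 0.989, -0.0]
wrist_force: [0.0, -1.0, 1.0]
opening: 0.446
grasp_force: 0.0
```

```bash
python3 - <<'E'
from h import *
s=arm.sense();print(s["t"],s["ee_pos"].round(4),s["opening"])
K,T,p=cam("wrist","w3")
E
```

```text
5.2 [0.6374 0.1988 0.1607] 0.44573475881806945
```

View pics/w3.png

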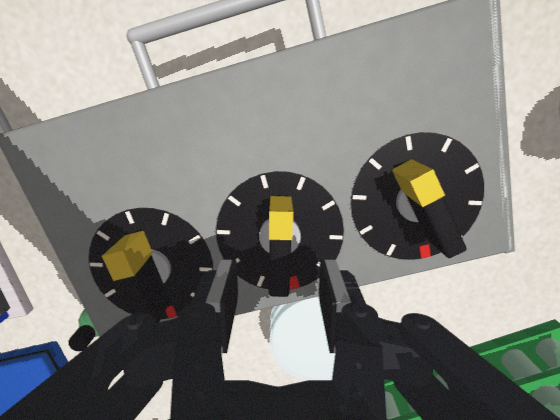

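Middle dial: the yellow end is at (281,220), aligned with the fingers. The right dial's yellow at (128,255) doesn't look turned as expected, so I'll rectify the picture to the bar-top plane to check.

```bash
cat >> h.py <<'E'
def rect(K,T,p,x,y,z,s=2000):
    # ortho view: up = +x world, right = -y
    x0,x1=x;y0,y1=y;w=int((y1-y0)*s);h=int((x1-x0)*s)
    src=np.float32([w2p(K,T,[a,b,z]) for a,b in((x1,y1),(x1,y0),(x0,y0),(x0,y1))])
    M=cv2.getPerspectiveTransform(src,np.float32([[0,0],[w,0],[w,h],[0,h]]))
    return cv2.warpPerspective(p,M,(w,h),flags=cv2.INTER_CUBIC)
E
python3 - <<'E'
from h import *
K,T,p=load("w3")
a=rect(K,T,p,(.58,.70),(.05,.35),.135,2600)
K,T,p=load("w1")
b=rect(K,T,p,(.58,.70),(.05,.35),.135,2600)
cv2.imwrite("pics/r3.png",np.vstack([b,a])[:600,:800])
E
```

```text
(no output)
```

View pics/r3.png

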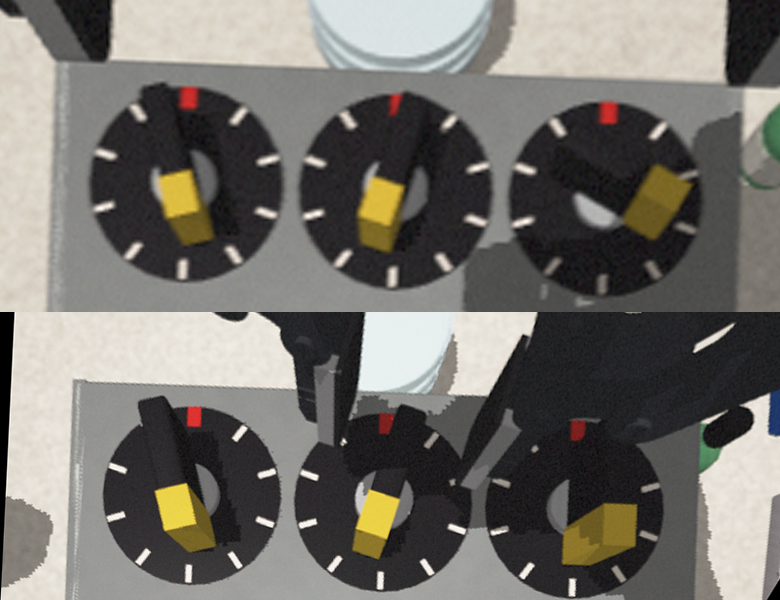

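In the rectified view the right dial's bar does run vertically, with the yellow end down at mark 5. The middle bar is about 12° past mark 5, in line with the hand. Gripping the middle dial.

Call:
{"method": "drive_tool", "body": {"series": [0.001,-0.0005,-0.03,0,0,0,0.001,-0.0005,-0.049,0,0,0,0.001,-0.0005,-0.049,0,0,0,0.001,-0.0005,-0.049,0,0,0]}}

```text
t: 5.65
ee_pos: [0.6394, 0.1953, 0.1129]
orientation: [0.0, 0.153, 0.988, -0.0]
wrist_force: [-0.2, 0.2, 1.4]
opening: 0.449
grasp_force: 0.0
```

Call:
{"method": "drive_tool", "body": {"series": [0,0,0,0,0,0,0,0,0,0,0,0,0,0,0,0,0,0,0,0,0,0,0,0,0,0,0,0,0,0,0,0,0,0,0,0], "hand": 0}}

```text
t: 6.25
ee_pos: [0.6405, 0.1987, 0.1143]
orientation: [0.002, 0.151, 0.988, 0.002]
wrist_force: [3.5, 4.4, 1.9]
opening: 0.13
grasp_force: 36.9
```

Call:
{"method": "drive_tool", "body": {"series": [0,0,0,0,0,-7,0,0,0,0,0,-14,0,0,0,0,0,-21,0,0,0,0,0,-28,0,0,0,0,0,-35,0,0,0,0,0,-42,0,0,0,0,0,-49,0,0,0,0,0,-55,0,0,0,0,0,-57.3,0,0,0,0,0,-57.3,0,0,0,0,0,-57.3]}}

```text
t: 7.35
ee_pos: [0.6405, 0.1988, 0.1142]
orientation: [0.001, 0.607, 0.795, 0.003]
wrist_force: [4.8, 5.4, 0.9]
opening: 0.137
grasp_force: 14.7
```

Call:
{"method": "drive_tool", "body": {"series": [0,0,0,0,0,0,0,0,0,0,0,0,0,0,0.03,0,0,0,0,0,0.05,0,0,8,0,0.03,0.05,0,0,16,0.002,0.06,0.05,0,0,24,0.004,0.088,0.05,0,0,32,0.004,0.088,0.05,0,0,40,0.004,0.088,0.05,0,0,48,0.004,0.088,0.05,0,0,56,0.004,0.088,0.05,0,0,64,0.004,0.088,0.05,0,0,72], "hand": 0.45}}

```text
t: 8.55
ee_pos: [0.6431, 0.2842, 0.1625]
orientation: [-0.0, 0.022, 1.0, -0.0]
wrist_force: [-0.1, 0.1, -0.4]
opening: 0.455
grasp_force: 0.0
```

Call:
{"method": "drive_tool", "body": {"series": [0,0,0,0,0,8,0,0,0,0,0,16,0,0,0,0,0,17,0,0,0,0,0,17,0,0,0,0,0,17]}}

```text
t: 9.05
ee_pos: [0.6431, 0.2845, 0.1623]
orientation: [-0.0, -0.122, 0.993, -0.0]
wrist_force: [0.4, 0.3, 0.4]
opening: 0.451
grasp_force: 0.0
```

```bash
python3 - <<'E'
from h import *
s=arm.sense();print(s["t"],s["ee_pos"].round(4),s["opening"],R.from_quat(np.roll(s["orientation"],-1)).as_matrix().round(3).tolist(),s["joint_pos"].round(2))
K,T,p=cam("wrist","w4")
a=rect(K,T,p,(.56,.70),(.05,.35),.135,2000)
cv2.imwrite("pics/r4.png",np.vstack([cv2.resize(a,(560,261)),p[:330]]))
E
```

```text
9.05 [0.6431 0.2845 0.1623] 0.4510982408759098 [[-0.97, -0.242, -0.0], [-0.242, 0.97, -0.0], [0.0, -0.0, -1.0]] [-0.67  0.55  0.28  1.33 -0.15  1.28  1.43]
```

View pics/r4.png

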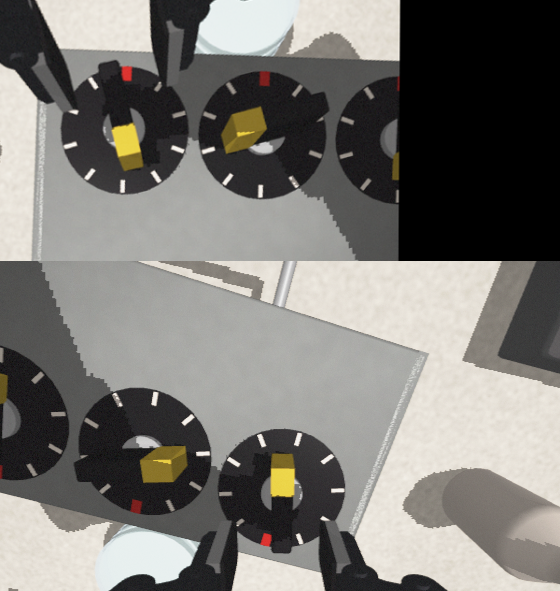

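Middle dial now reads about mark 7. The left bar is in line with the hand, so grip it and turn it +55.5°.

Call:
{"method": "drive_tool", "body": {"series": [-0.001,0.001,-0.03,0,0,0,-0.001,0.001,-0.05,0,0,0,-0.001,0.001,-0.05,0,0,0,-0.001,0.001,-0.05,0,0,0]}}

```text
t: 9.5
ee_pos: [0.6421, 0.2857, 0.1128]
orientation: [-0.0, -0.123, 0.992, -0.0]
wrist_force: [0.3, 0.4, 0.1]
opening: 0.447
grasp_force: 0.0
```

Call:
{"method": "drive_tool", "body": {"series": [0,0,0,0,0,0,0,0,0,0,0,0,0,0,0,0,0,0,0,0,0,0,0,0,0,0,0,0,0,0,0,0,0,0,0,0], "hand": 0}}

```text
t: 10.1
ee_pos: [0.6427, 0.2864, 0.1141]
orientation: [0.001, -0.124, 0.992, 0.001]
wrist_force: [-1.0, 0.4, 6.6]
opening: 0.128
grasp_force: 32.2
```

Call:
{"method": "drive_tool", "body": {"series": [0,0,0,0,0,7,0,0,0,0,0,14,0,0,0,0,0,21,0,0,0,0,0,28,0,0,0,0,0,35,0,0,0,0,0,42,0,0,0,0,0,49,0,0,0,0,0,55,0,0,0,0,0,55.5,0,0,0,0,0,55.5,0,0,0,0,0,55.5]}}

```text
t: 11.2
ee_pos: [0.6434, 0.2856, 0.1141]
orientation: [0.002, -0.571, 0.821, -0.0]
wrist_force: [1.9, 0.9, 5.4]
opening: 0.133
grasp_force: 32.1
```

Call:
{"method": "drive_tool", "body": {"series": [0,0,0,0,0,0,0,0,0,0,0,0,0,0,0.03,0,0,0,0,0,0.05,0,0,-8,-0.03,-0.02,0.08,0,0,-16,-0.07,-0.04,0.08,0,0,-24,-0.11,-0.06,0.1,0,0,-32,-0.15,-0.08,0.1,0,0,-40,-0.15,-0.08,0.1,0,0,-48,-0.15,-0.08,0.1,0,0,-56,-0.15,-0.08,0.1,0,0,-64,-0.15,-0.08,0.1,0,0,-72], "hand": 0.45}}

```text
t: 12.4
ee_pos: [0.4917, 0.2056, 0.2122]
orientation: [-0.0, 0.023, 1.0, 0.0]
wrist_force: [0.1, -0.3, 0.1]
opening: 0.453
grasp_force: 0.0
```

```bash
python3 - <<'E'
from h import *
s=arm.sense();print(s["t"],s["ee_pos"].round(4),s["opening"],R.from_quat(np.roll(s["orientation"],-1)).as_matrix().round(3).tolist(),s["joint_pos"].round(2))
K,T,p=cam("wrist","w5")
cv2.imwrite("pics/r5.png",np.vstack([rect(K,T,p,(.56,.70),(.05,.35),.135,1860)]))
E
```

```text
12.4 [0.4917 0.2056 0.2122] 0.45268997485602813 [[-0.999, 0.046, -0.001], [0.046, 0.999, 0.0], [0.001, 0.0, -1.0]] [-0.69  0.14  0.22  1.74 -0.03  1.26  1.07]
```

View pics/r5.png

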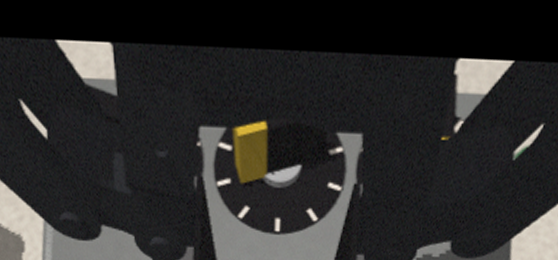

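The middle dial reads mark 7. Next is the handle: turn the hand −90° and straddle the bar at (0.501,0.204).

Call:
{"method": "drive_tool", "body": {"series": [0.009,-0.0015,-0.02,0,0,-8,0.009,-0.0015,-0.04,0,0,-16,0.009,-0.0015,-0.04,0,0,-24,0.009,-0.0015,-0.04,0,0,-32,0.009,-0.0015,-0.04,0,0,-40,0.009,-0.0015,-0.04,0,0,-48,0.009,-0.0015,-0.04,0,0,-56,0.009,-0.0015,-0.04,0,0,-64,0.009,-0.0015,-0.04,0,0,-72,0.009,-0.0015,-0.04,0,0,-80,0.009,-0.0015,-0.06,0,0,-87,0.009,-0.0015,-0.08,0,0,-90], "hand": 0.3, "force": 25}}

```text
t: 13.65
ee_pos: [0.5012, 0.2043, 0.1321]
orientation: [0.0, 0.722, 0.692, 0.0]
wrist_force: [-1.1, 0.1, -0.2]
opening: 0.298
grasp_force: 0.0
```

Call:
{"method": "drive_tool", "body": {"series": [0,0,0,0,0,0,0,0,-0.025,0,0,0,0,0,-0.05,0,0,0,0,0,-0.07,0,0,0,0,0,-0.079,0,0,0,0,0,-0.079,0,0,0,0,0,-0.079,0,0,0]}}

```text
t: 14.35
ee_pos: [0.5015, 0.2045, 0.058]
orientation: [-0.001, 0.72, 0.694, 0.001]
wrist_force: [-25.4, -9.6, 47.8]
opening: 0.299
grasp_force: 27.2
```

Call:
{"method": "drive_tool", "body": {"series": [0,0,0,0,0,0,0,0,0,0,0,0,0,0,0,0,0,0,0,0,0,0,0,0,0,0,0,0,0,0], "hand": 0}}

```text
t: 14.85
ee_pos: [0.5029, 0.205, 0.0568]
orientation: [0.0, 0.72, 0.694, 0.002]
wrist_force: [-5.4, -1.9, 23.2]
opening: 0.104
grasp_force: 26.4
```

The hand grips the bar but presses down a bit; I'll ease up 4 mm while pulling gently.

Call:
{"method": "drive_tool", "body": {"series": [0,0,0.004,0,0,0,-0.006,0.0003,0.004,0,0,0,-0.012,0.0005,0.004,0,0,0,-0.02,0.0009,0.004,0,0,0]}}

```text
t: 15.25
ee_pos: [0.4811, 0.2054, 0.0577]
orientation: [0.0, 0.721, 0.693, 0.001]
wrist_force: [3.0, 3.0, -4.8]
opening: 0.103
grasp_force: 26.1
```

It moves with about 3 N, so the code is right. Pulling it fully out.

Call:
{"method": "drive_tool", "body": {"series": [-0.015,0.0006,0,0,0,0,-0.03,0.0013,0,0,0,0,-0.045,0.002,0,0,0,0,-0.058,0.0025,0,0,0,0,-0.068,0.003,0,0,0,0,-0.074,0.0032,0,0,0,0,-0.077,0.0033,0,0,0,0,-0.079,0.0034,0,0,0,0,-0.079,0.0034,0,0,0,0]}}

```text
t: 16.15
ee_pos: [0.4076, 0.2081, 0.0584]
orientation: [0.003, 0.722, 0.692, 0.005]
wrist_force: [29.8, 1.1, -23.3]
opening: 0.107
grasp_force: 25.1
```

Call:
{"method": "drive_tool", "body": {"series": [0.001,0,0,0,0,0,0.001,0,0,0,0,0,0.001,0,0,0,0,0,0.001,0,0.03,0,0,0,0.001,0,0.07,0,0,0,0.001,0,0.12,0,0,8,0.001,0,0.17,0,0,16,0.01,0,0.22,0,0,24,0.02,0,0.25,0,0,32,0.03,0,0.26,0,0,40,0.04,0,0.26,0,0,48,0.05,0,0.26,0,0,56], "hand": 0.3}}

```text
t: 17.35
ee_pos: [0.4521, 0.2086, 0.3177]
orientation: [-0.0, 0.308, 0.951, 0.0]
wrist_force: [0.8, -0.1, 0.2]
opening: 0.299
grasp_force: 0.0
```

Call:
{"method": "drive_tool", "body": {"series": [0,0,0,0,0,8,0,0,0,0,0,16,0,0,0,0,0,24,0,0,0,0,0,32,0,0,0,0,0,34,0,0,0,0,0,34], "hand": 1}}

```text
t: 17.95
ee_pos: [0.4516, 0.2085, 0.3172]
orientation: [-0.0, 0.019, 1.0, -0.0]
wrist_force: [0.5, 0.9, 0.4]
opening: 1.001
grasp_force: 0.0
```

```bash
python3 - <<'E'
from h import *
s=arm.sense();print(s["t"],s["ee_pos"].round(4),s["opening"],R.from_quat(np.roll(s["orientation"],-1)).as_matrix().round(3).tolist(),s["joint_pos"].round(2))
K,T,p=cam("wrist","w6")
E
```

```text
17.95 [0.4516 0.2085 0.3172] 1.0013860033980553 [[-0.999, 0.039, -0.001], [0.039, 0.999, -0.0], [0.001, -0.0, -1.0]] [-0.9  -0.    0.38  1.67 -0.    1.48  1.01]
```

View pics/w6.png

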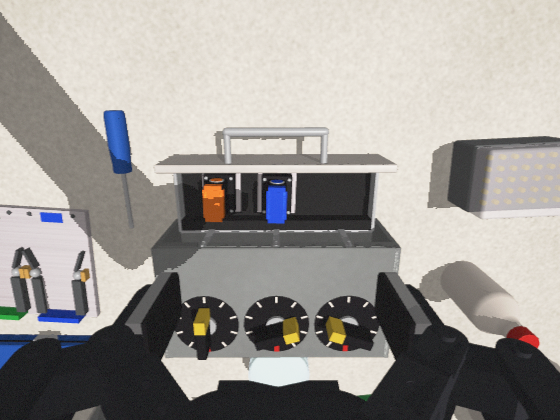

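Two modules are present, both in the open drawer: orange at (213,201) and blue at (277,200). There is no green one. Measuring both.

```bash
python3 - <<'E'
from h import *
K,T,p=load("w6")
hsv=cv2.cvtColor(p,cv2.COLOR_BGR2HSV)
O=cv2.inRange(hsv,(3,150,60),(16,255,255));B=cv2.inRange(hsv,(105,150,60),(125,255,255))
for n,m,(x0,x1) in(("orange",O,(195,235)),("blue",B,(255,300))):
    q=np.zeros_like(m);q[172:228,x0:x1]=m[172:228,x0:x1]
    ys,xs=np.nonzero(q);print(n,xs.min(),xs.max(),ys.min(),ys.max())
    for v in range(ys.min(),ys.max()+1,4):
        r=np.nonzero(q[v])[0]
        a,b=p2w(K,T,(r[0],v),.076),p2w(K,T,(r[-1]+1,v),.076)
        print(v,r[0],r[-1],a.round(4)[:2],b.round(4)[:2],hsv[v,(r[0]+r[-1])//2])
E
python3 - <<'E'
import sys;sys.path.insert(0,'.')
import os;os.chdir('.')
from h import *
K,T,p=load("w6")
cv2.imwrite("pics/m6.png",cv2.resize(p[165:235,170:310],None,fx=5,fy=5,interpolation=cv2.INTER_CUBIC))
E
```

```text
orange 202 224 178 221
178 213 220 [0.4565 0.133 ] [0.4569 0.1423] [ 11 189 120]Traceback (most recent call last):
  File "<stdin>", line 10, in <module>
IndexError: index 0 is out of bounds for axis 0 with size 0
```

View pics/m6.png

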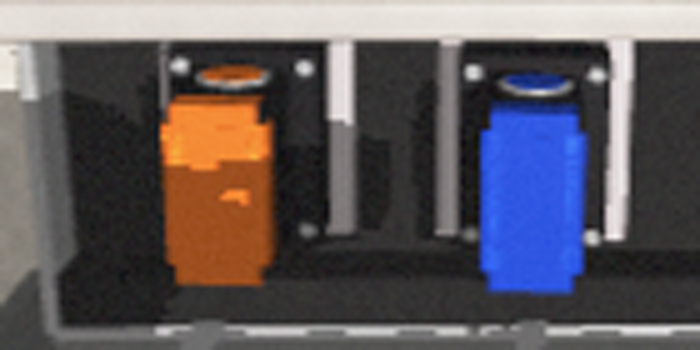

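```bash
python3 - <<'E'
from h import *
K,T,p=load("w6")
f=lambda a,b:p2w(K,T,(170+a/5,165+b/5),.076).round(4)[:2]
for n,l in(("orange",[(163,122),(273,122),(273,262),(168,262)]),("blue",[(480,130),(585,130),(583,268),(482,268)])):
    P=np.array([f(*q) for q in l]);print(n,P.tolist(),P.mean(0))
print(f(219,98),f(219,285),f(533,108),f(533,292))
E
```

```text
orange [[0.4696, 0.1195], [0.4706, 0.1453], [0.5054, 0.1422], [0.5044, 0.117]] [0.4875 0.131 ]
blue [[0.4745, 0.1936], [0.4754, 0.2182], [0.5098, 0.2167], [0.5088, 0.1924]] [0.492125 0.205225]
[0.4644 0.1332] [0.5107 0.1286] [0.4697 0.2063] [0.5155 0.2044]
```

Orange centre is about (0.4876,0.131) with yaw −5°; blue is about (0.4926,0.205) with yaw −2.4°. Now a look at the changer from near.

Call:
{"method": "drive_tool", "body": {"series": [0.01,-0.04,0.01,0,0,0,0.02,-0.08,0.02,0,0,0,0.03,-0.12,0.02,0,0,0,0.04,-0.165,0.02,0,0,0,0.05,-0.21,0.02,0,0,0,0.06,-0.255,0.02,0,0,0,0.06,-0.3,0.02,0,0,0,0.06,-0.345,0.02,0,0,0,0.06,-0.39,0.02,0,0,0,0.06,-0.42,0.02,0,0,0,0.06,-0.42,0.02,0,0,0,0.06,-0.42,0.02,0,0,0]}}

```text
t: 19.2
ee_pos: [0.5118, -0.2119, 0.3371]
orientation: [-0.0, 0.021, 1.0, 0.0]
wrist_force: [0.7, 0.5, -0.4]
opening: 1.0
grasp_force: 0.0
```

```bash
python3 - <<'E'
from h import *
s=arm.sense();print(s["t"],s["ee_pos"].round(4),s["joint_pos"].round(2))
K,T,p=cam("wrist","w7")
cv2.imwrite("pics/m7.png",cv2.resize(p[90:330,130:430],None,fx=2.5,fy=2.5,interpolation=cv2.INTER_CUBIC))
E
```

```text
19.2 [ 0.5118 -0.2119  0.3371] [-0.41  0.16  0.83  1.51 -0.12  1.52  1.95]
```

View pics/m7.png

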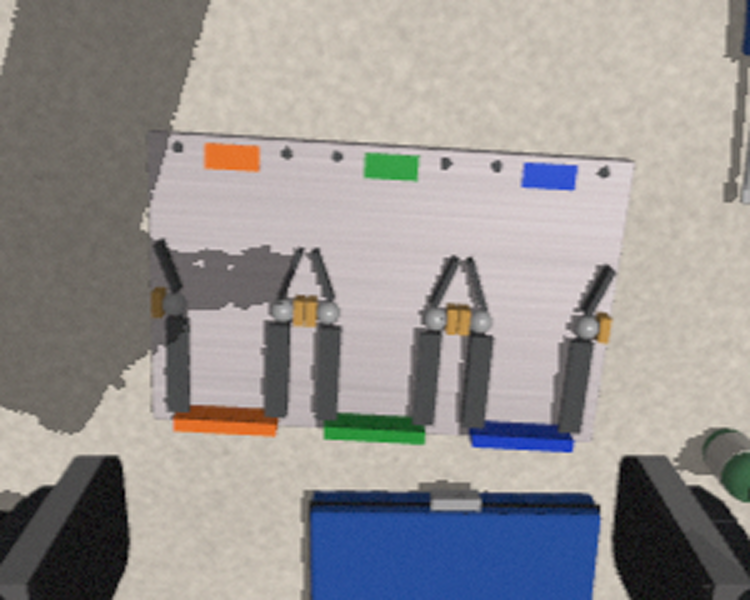

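The changer view shows the plate corners at (150,131), (632,160), (590,440) and (152,418) in the crop, with the end stops and guides clear. Computing its pose.

```bash
python3 - <<'E'
from h import *
K,T,p=load("w7")
f=lambda a,b,z:p2w(K,T,(130+a/2.5,90+b/2.5),z).round(4)[:2]
print("camera",(-T[:3,:3].T@T[:3,3]).round(3))
C=np.array([f(*q,.012) for q in[(150,131),(632,160),(590,440),(152,418)]]);print("corners",C.tolist(),C.mean(0))
ang=lambda a,b:np.degrees(np.arctan2(*(b-a)[::-1]))
print("near edge len",np.linalg.norm(C[0]-C[1]),"yaw",ang(C[0],C[1])-90,"far",ang(C[3],C[2])-90,"side",ang(C[0],C[3]),ang(C[1],C[2]))
for n,q in(("orange",[(175,407),(277,412)]),("green",[(325,414),(425,430)]),("blue",[(472,423),(573,436)])):
    print("stop",n,[f(*a,.012).tolist() for a in q])
for n,q in(("O",[(232,157)]),("G",[(391,167)]),("B",[(549,176)])):print("patch",n,f(*q[0],.012))
for n,q in(("O",[(189,370),(265,370),(188,410),(264,410)]),("G",[(340,375),(414,375)]),("B",[(492,385),(562,385)])):
    print("lips",n,[f(*a,.024).tolist() for a in q])
for n,q in(("O",[(175,301),(283,309)]),("G",[(328,312),(434,318)]),("B",[(481,322),(587,327)])):
    print("balls",n,[f(*a,.022).tolist() for a in q])
E
```

```text
camera [ 0.431 -0.208  0.479]
corners [[0.4842, -0.3308], [0.5113, -0.0669], [0.683, -0.0834], [0.6567, -0.3509]] [ 0.5838 -0.208 ]
near edge len 0.26528780597682955 yaw -5.8631752135217425 far -5.61514621590392 side -6.646232678606528 -5.4891453086919695
stop orange [[0.65, -0.3361], [0.6559, -0.2744]]
stop green [[0.6585, -0.2453], [0.6719, -0.1847]]
stop blue [[0.6684, -0.1559], [0.6798, -0.0939]]
patch O [ 0.5003 -0.2874]
patch G [ 0.5095 -0.1999]
patch B [ 0.5182 -0.1124]
lips O [[0.6211, -0.3219], [0.6229, -0.2777], [0.6466, -0.3253], [0.6485, -0.2803]]
lips G [[0.628, -0.2341], [0.6298, -0.1909]]
lips B [[0.6381, -0.1454], [0.6398, -0.1044]]
balls O [[0.5791, -0.3258], [0.5865, -0.2646]]
balls G [[0.5894, -0.239], [0.5957, -0.1785]]
balls B [[0.5992, -0.1515], [0.6049, -0.0906]]
```

Plate centre is (0.5838,−0.208) with yaw −5.8°. The orange loading pose is about (0.530,−0.291) and the blue one about (0.548,−0.116). Going back to pick orange.

Call:
{"method": "drive_tool", "body": {"series": [-0.003,0.04,-0.01,0,0,-2.4,-0.006,0.085,-0.02,0,0,-2.4,-0.01,0.13,-0.04,0,0,-2.4,-0.013,0.175,-0.06,0,0,-2.4,-0.016,0.22,-0.08,0,0,-2.4,-0.019,0.265,-0.1,0,0,-2.4,-0.022,0.305,-0.12,0,0,-2.4,-0.024,0.335,-0.15,0,0,-2.4,-0.024,0.343,-0.18,0,0,-2.4,-0.024,0.343,-0.2,0,0,-2.4,-0.024,0.343,-0.2,0,0,-2.4,-0.024,0.343,-0.2,0,0,-2.4], "hand": 0.6, "force": 60}}

```text
t: 20.45
ee_pos: [0.4879, 0.1322, 0.138]
orientation: [0.0, 0.04, 0.999, 0.0]
wrist_force: [0.3, 0.3, 1.1]
opening: 0.601
grasp_force: 0.0
```

```bash
python3 - <<'E'
from h import *
s=arm.sense();print(s["t"],s["ee_pos"].round(4),s["orientation"].round(4))
K,T,p=cam("wrist","w8")
hsv=cv2.cvtColor(p,cv2.COLOR_BGR2HSV)
O=cv2.inRange(hsv,(3,140,50),(16,255,255));O[:, :200]=0;O[:,350:]=0
n,l,st,ce=cv2.connectedComponentsWithStats(O)
for i in range(1,n):
    if st[i,4]>60:print(st[i],ce[i].round(1),p2w(K,T,ce[i],.076).round(4))
x0=w2p(K,T,[.4876,.1309,.076]);print(x0)
cv2.imwrite("pics/m8.png",p[100:420,130:430])
E
```

```text
20.45 [0.4879 0.1322 0.138 ] [0.000e+00 4.030e-02 9.992e-01 1.000e-04]
[264 181  20   6 103] [273.5 183.3] [0.4576 0.132  0.076 ]
[ 254  191   40   70 2427] [273.9 225.9] [0.4858 0.1299 0.076 ]
[275.69164843 228.35914114]
```

View pics/m8.png

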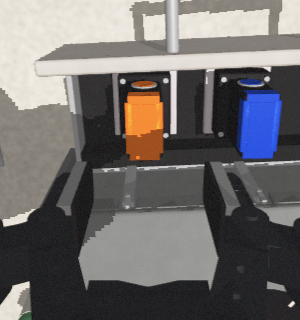

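The orange module stands at (274,226) between the fingers with clear space. Going down to grip it.

Call:
{"method": "drive_tool", "body": {"series": [0,-0.0015,-0.03,0,0,0,0,-0.0015,-0.06,0,0,0,0,-0.0015,-0.085,0,0,0,0,-0.0015,-0.1,0,0,0,0,-0.0015,-0.1,0,0,0,0,-0.0015,-0.1,0,0,0]}}

```text
t: 21.1
ee_pos: [0.4889, 0.1303, 0.0387]
orientation: [0.001, 0.041, 0.999, 0.0]
wrist_force: [-0.1, 0.3, 0.7]
opening: 0.599
grasp_force: 0.0
```

Call:
{"method": "drive_tool", "body": {"series": [0,0,0,0,0,0,0,0,0,0,0,0,0,0,0,0,0,0,0,0,0,0,0,0,0,0,0,0,0,0,0,0,0,0,0,0], "hand": 0}}

```text
t: 21.7
ee_pos: [0.4889, 0.1303, 0.0386]
orientation: [0.001, 0.041, 0.999, 0.001]
wrist_force: [-2.3, 0.5, 6.8]
opening: 0.272
grasp_force: 58.3
```

Call:
{"method": "drive_tool", "body": {"series": [0,0,0.03,0,0,0,0,0,0.06,0,0,0,0,0,0.09,0,0,0,0,0,0.12,0,0,0,0,0,0.13,0,0,0]}}

```text
t: 22.2
ee_pos: [0.4893, 0.1303, 0.1705]
orientation: [0.002, 0.041, 0.999, 0.001]
wrist_force: [0.1, -0.2, -2.0]
opening: 0.278
grasp_force: 59.8
```

Call:
{"method": "drive_tool", "body": {"series": [0.004,-0.03,0.02,0,0,-1.2,0.008,-0.07,0.03,0,0,-1.2,0.012,-0.11,0.03,0,0,-1.2,0.016,-0.15,0.03,0,0,-1.2,0.02,-0.19,0.03,0,0,-1.2,0.024,-0.23,0.03,0,0,-1.2,0.028,-0.27,0.03,0,0,-1.2,0.032,-0.31,0.03,0,0,-1.2,0.036,-0.35,0.02,0,0,-1.2,0.04,-0.39,0,0,0,-1.2,0.041,-0.421,-0.03,0,0,-1.2,0.041,-0.421,-0.06,0,0,-1.2]}}

```text
t: 23.4
ee_pos: [0.5272, -0.2965, 0.1058]
orientation: [-0.0, 0.054, 0.999, -0.002]
wrist_force: [-0.8, 2.0, -2.7]
opening: 0.274
grasp_force: 60.0
```

Call:
{"method": "drive_tool", "body": {"series": [0,0,0,0,0,0,0,0,-0.03,0,0,0,0,0,-0.045,0,0,0,0,0,-0.05,0,0,0,0,0,-0.05,0,0,0]}}

```text
t: 23.9
ee_pos: [0.5292, -0.2905, 0.0576]
orientation: [-0.0, 0.051, 0.999, 0.0]
wrist_force: [-0.6, -0.9, -1.5]
opening: 0.269
grasp_force: 60.0
```

```bash
python3 - <<'E'
from h import *
s=arm.sense();print(s["t"],s["ee_pos"].round(4),s["orientation"].round(4),s["opening"])
K,T,p=cam("wrist","w9");cv2.imwrite("pics/m9.png",p[60:420,100:460])
K,T,p=cam("top","t9")
cv2.imwrite("pics/m9.png",np.hstack([cv2.imread("pics/m9.png"),cv2.resize(p[160:250,295:395],(400,360),interpolation=cv2.INTER_CUBIC)]))
E
```

```text
23.9 [ 0.5292 -0.2905  0.0576] [-2.000e-04  5.090e-02  9.987e-01  2.000e-04] 0.268529042811085
```

View pics/m9.png

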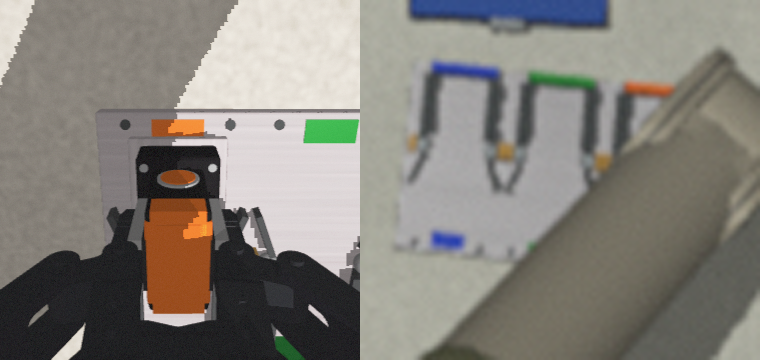

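The module hangs in line with the orange station: its foot centre is at column 179 and the patch at column 178. Lowering to the deck.

Call:
{"method": "drive_tool", "body": {"series": [0,0,-0.006,0,0,0,0,0,-0.011,0,0,0,0,0,-0.0135,0,0,0,0,0,-0.0135,0,0,0]}}

```text
t: 24.4
ee_pos: [0.5288, -0.2909, 0.0434]
orientation: [-0.0, 0.051, 0.999, 0.0]
wrist_force: [0.3, -0.6, -3.4]
opening: 0.276
grasp_force: 60.0
```

Call:
{"method": "drive_tool", "body": {"series": [0,0,-0.0005,0,0,0,0,0,-0.0015,0,0,0,0,0,-0.0015,0,0,0]}}

```text
t: 24.7
ee_pos: [0.5292, -0.2912, 0.0428]
orientation: [0.0, 0.051, 0.999, 0.0]
wrist_force: [-2.8, 1.4, 2.5]
opening: 0.277
grasp_force: 60.4
```

Call:
{"method": "drive_tool", "body": {"series": [0.008,-0.0008,0,0,0,0,0.016,-0.0016,0,0,0,0,0.024,-0.0024,0,0,0,0,0.032,-0.0033,0,0,0,0,0.04,-0.0041,0,0,0,0,0.045,-0.0046,0,0,0,0]}}

```text
t: 25.3
ee_pos: [0.5738, -0.2963, 0.0429]
orientation: [-0.001, 0.052, 0.999, 0.0]
wrist_force: [-10.4, 2.4, 12.9]
opening: 0.277
grasp_force: 62.0
```

Call:
{"method": "drive_tool", "body": {"series": [0.007,-0.0007,0.0005,0,0,0,0.014,-0.0014,0.0005,0,0,0,0.021,-0.0021,0.0005,0,0,0,0.028,-0.0028,0.0005,0,0,0,0.034,-0.0034,0.0005,0,0,0,0.038,-0.0039,0.0005,0,0,0]}}

```text
t: 25.9
ee_pos: [0.612, -0.2998, 0.0429]
orientation: [-0.001, 0.051, 0.999, 0.0]
wrist_force: [-6.8, 0.8, 7.4]
opening: 0.276
grasp_force: 61.2
```

Call:
{"method": "drive_tool", "body": {"series": [0.004,-0.0004,0.0003,0,0,0,0.008,-0.0008,0.0003,0,0,0,0.011,-0.0011,0.0003,0,0,0,0.014,-0.0014,0.0003,0,0,0,0.014,-0.0014,0.0003,0,0,0]}}

```text
t: 26.4
ee_pos: [0.6236, -0.3005, 0.0434]
orientation: [-0.003, 0.051, 0.999, 0.001]
wrist_force: [-18.0, 7.7, 16.3]
opening: 0.273
grasp_force: 62.6
```

Call:
{"method": "drive_tool", "body": {"series": [0.003,-0.0003,0,0,0,0,0.006,-0.0006,0,0,0,0,0.006,-0.0006,0,0,0,0]}}

```text
t: 26.7
ee_pos: [0.6246, -0.3007, 0.0435]
orientation: [-0.008, 0.052, 0.999, 0.003]
wrist_force: [-44.0, 17.6, 36.2]
opening: 0.275
grasp_force: 64.9
```

That's a hard stop: force rose to 44 N over 1 mm. Relaxing, releasing and rising to look.

Call:
{"method": "drive_tool", "body": {"series": [-0.006,0.0006,0.0005,0,0,0,-0.008,0.0008,0.0005,0,0,0]}}

```text
t: 26.9
ee_pos: [0.6238, -0.3006, 0.0434]
orientation: [-0.0, 0.051, 0.999, 0.0]
wrist_force: [-0.3, 0.0, -1.9]
opening: 0.269
grasp_force: 60.0
```

Call:
{"method": "drive_tool", "body": {"series": [0,0,0,0,0,0,0,0,0,0,0,0,0,0,0,0,0,0,0,0,0.03,0,0,0,0,0,0.06,0,0,0,-0.02,0.02,0.1,0,0,0,-0.04,0.05,0.14,0,0,0,-0.05,0.09,0.16,0,0,0,-0.06,0.12,0.17,0,0,0,-0.06,0.12,0.17,0,0,0], "hand": 0.45}}

```text
t: 27.9
ee_pos: [0.5653, -0.176, 0.2156]
orientation: [0.002, 0.048, 0.999, 0.001]
wrist_force: [-0.4, 0.5, -0.5]
opening: 0.452
grasp_force: 0.0
```

```bash
python3 - <<'E'
from h import *
s=arm.sense();print(s["t"],s["ee_pos"].round(4),s["orientation"].round(4),s["opening"])
K,T,p=cam("wrist","w10");cv2.imwrite("pics/m10.png",p)
hsv=cv2.cvtColor(p,cv2.COLOR_BGR2HSV)
O=cv2.inRange(hsv,(3,140,50),(16,255,255))
n,l,st,ce=cv2.connectedComponentsWithStats(O)
for i in range(1,n):
    if st[i,4]>150:print(st[i],ce[i].round(1),p2w(K,T,ce[i],.08).round(4))
E
```

```text
27.9 [ 0.5653 -0.176   0.2156] [0.0017 0.0483 0.9988 0.0015] 0.45217647223474294
[144 118  31  14 417] [158.8 124.5] [ 0.4966 -0.2643  0.08  ]
[ 134  240   33   48 1346] [149.9 263.6] [ 0.6175 -0.298   0.08  ]
[170 264  30  13 239] [185.7 271.7] [ 0.6289 -0.267   0.08  ]
```

View pics/m10.png

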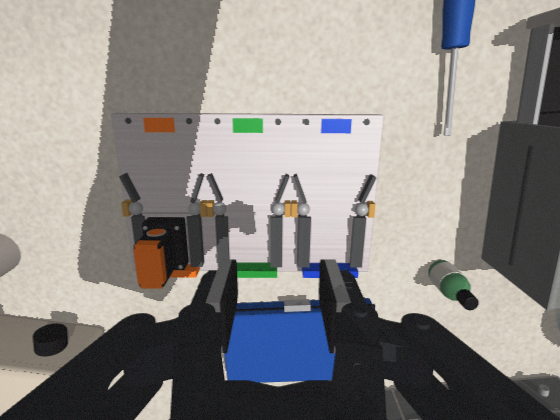

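The orange module sits home: at (150,264), with the balls visible behind its foot at row 209. I've now viewed 15 pictures, one over the limit of 14, so from here I'll check numerically only. On to blue.

Call:
{"method": "drive_tool", "body": {"series": [-0.006,0.03,0,0,0,3.2,-0.014,0.07,0,0,0,3.2,-0.022,0.11,0,0,0,3.2,-0.03,0.15,0,0,0,3.2,-0.038,0.19,0,0,0,3.2,-0.046,0.23,0,0,0,3.2,-0.054,0.27,0,0,0,3.2,-0.062,0.31,0,0,0,3.2,-0.07,0.35,-0.02,0,0,3.2,-0.073,0.38,-0.05,0,0,3.2,-0.073,0.381,-0.077,0,0,3.2,-0.073,0.381,-0.077,0,0,3.2], "hand": 0.6}}

```text
t: 29.15
ee_pos: [0.4895, 0.1992, 0.1331]
orientation: [-0.002, 0.023, 1.0, -0.002]
wrist_force: [-0.4, -0.8, -0.3]
opening: 0.6
grasp_force: 0.0
```

```bash
python3 - <<'E'
from h import *
s=arm.sense();print(s["t"],s["ee_pos"].round(4),s["orientation"].round(4),s["opening"])
K,T,p=cam("wrist","w11")
hsv=cv2.cvtColor(p,cv2.COLOR_BGR2HSV)
O=cv2.inRange(hsv,(105,140,50),(125,255,255))
n,l,st,ce=cv2.connectedComponentsWithStats(O)
for i in range(1,n):
    if st[i,4]>60:
        q=cv2.minAreaRect(np.argwhere(l==i)[:,::-1].astype(np.float32));b=cv2.boxPoints(q)
        print(st[i],ce[i].round(1),p2w(K,T,ce[i],.076).round(4),[p2w(K,T,c,.076)[:2].round(4).tolist() for c in b])
E
```

```text
29.15 [0.4895 0.1992 0.1331] [-0.0024  0.0232  0.9997 -0.0022] 0.5998101226868925
[   0   66   43  112 3432] [ 16.9 126.8] [0.4176 0.0516 0.076 ] [[0.3862, 0.0428], [0.3837, 0.0641], [0.4456, 0.0594], [0.4488, 0.0358]]
[247 191  20   7 108] [256.6 194. ] [0.4641 0.1872 0.076 ] [[0.4619, 0.1815], [0.4624, 0.1931], [0.4662, 0.1928], [0.4657, 0.1812]]
[ 236  202   44   71 2565] [257.9 237.1] [0.4926 0.1862 0.076 ] [[0.4705, 0.173], [0.469, 0.1976], [0.5163, 0.1998], [0.5181, 0.1735]]
```

Blue seems shifted to y≈0.186, probably a knock. Settling and re-measuring.

Call:
{"method": "drive_tool", "body": {"series": [0,-0.018,0,0,0,0,0,-0.018,0,0,0,0,0,-0.018,0,0,0,0,0,-0.018,0,0,0,0]}}

```text
t: 29.6
ee_pos: [0.4916, 0.1822, 0.1375]
orientation: [0.001, 0.024, 1.0, 0.001]
wrist_force: [0.2, 0.2, -0.4]
opening: 0.601
grasp_force: 0.0
```

```bash
python3 - <<'E'
from h import *
s=arm.sense();print(s["t"],s["ee_pos"].round(4),s["orientation"].round(4),s["opening"])
K,T,p=cam("wrist","w12")
hsv=cv2.cvtColor(p,cv2.COLOR_BGR2HSV)
O=cv2.inRange(hsv,(105,140,50),(125,255,255))
n,l,st,ce=cv2.connectedComponentsWithStats(O)
for i in range(1,n):
    if st[i,4]>1000 and st[i,0]>100:
        m=(l==i)
        print(st[i],ce[i].round(1),p2w(K,T,ce[i],.076).round(4))
        for v in range(st[i,1],st[i,1]+st[i,3],6):
            r=np.nonzero(m[v])[0];a,b=p2w(K,T,(r[0],v),.076),p2w(K,T,(r[-1]+1,v),.076);print(v,r[0],r[-1],a.round(4)[:2],b.round(4)[1],((a+b)/2).round(4)[:2],hsv[v,(r[0]+r[-1])//2,2])
E
```

```text
29.6 [0.4916 0.1822 0.1375] [5.000e-04 2.380e-02 9.997e-01 7.000e-04] 0.6014868736442882
[ 262  195   43   71 2479] [283.4 229.9] [0.4925 0.1859 0.076 ]
195 293 295 [0.4693 0.1929] 0.1948 [0.4694 0.1938] 73
201 265 297 [0.4724 0.1752] 0.1959 [0.4729 0.1855] 206
207 265 300 [0.4764 0.1749] 0.1977 [0.4769 0.1863] 229
213 263 301 [0.4803 0.1734] 0.1982 [0.4809 0.1858] 229
219 263 301 [0.4844 0.1732] 0.1981 [0.485  0.1856] 227
225 264 302 [0.4885 0.1736] 0.1986 [0.4891 0.1861] 227
231 265 302 [0.4927 0.174 ] 0.1985 [0.4933 0.1862] 130
237 265 302 [0.4969 0.1737] 0.1984 [0.4975 0.1861] 129
243 267 303 [0.5012 0.1748] 0.199 [0.5018 0.1869] 131
249 267 303 [0.5055 0.1745] 0.1989 [0.5061 0.1867] 129
255 267 304 [0.5099 0.1743] 0.1994 [0.5105 0.1868] 130
261 272 301 [0.5144 0.1773] 0.1973 [0.5149 0.1873] 130
```

Confirmed: blue was knocked to (0.4935,0.186) with yaw about +2°. Correcting and gripping.

Call:
{"method": "drive_tool", "body": {"series": [0.002,0.004,-0.02,0,0,4.8,0.002,0.004,-0.05,0,0,4.8,0.002,0.004,-0.08,0,0,4.8,0.002,0.004,-0.1,0,0,4.8,0.002,0.004,-0.1,0,0,4.8,0.002,0.004,-0.1,0,0,4.8]}}

```text
t: 30.25
ee_pos: [0.4933, 0.1864, 0.0372]
orientation: [0.0, -0.019, 1.0, -0.0]
wrist_force: [0.6, -0.5, 1.7]
opening: 0.6
grasp_force: 0.0
```

Call:
{"method": "drive_tool", "body": {"series": [0,0,0,0,0,0,0,0,0,0,0,0,0,0,0,0,0,0,0,0,0,0,0,0,0,0,0,0,0,0,0,0,0,0,0,0], "hand": 0}}

```text
t: 30.85
ee_pos: [0.4939, 0.1868, 0.038]
orientation: [0.001, -0.019, 1.0, 0.001]
wrist_force: [-0.7, 0.5, 6.9]
opening: 0.275
grasp_force: 58.8
```

Call:
{"method": "drive_tool", "body": {"series": [0,0,0.03,0,0,0,0,0,0.06,0,0,0,0,0,0.09,0,0,0,0,0,0.12,0,0,0,0,0,0.13,0,0,0]}}

```text
t: 31.35
ee_pos: [0.4943, 0.1867, 0.1699]
orientation: [0.002, -0.018, 1.0, 0.001]
wrist_force: [0.2, 0.2, -2.9]
opening: 0.271
grasp_force: 59.6
```

```bash
python3 - <<'E'
from h import *
s=arm.sense();print(s["t"],s["ee_pos"].round(4),s["orientation"].round(4),s["wrist_force"].round(1))
K,T,p=cam("wrist","w13")
hsv=cv2.cvtColor(p,cv2.COLOR_BGR2HSV)
for nm in("w9","w13"):
    K,T,p=load(nm);hsv=cv2.cvtColor(p,cv2.COLOR_BGR2HSV)
    O=cv2.inRange(hsv,(105,140,50),(125,255,255)) if nm=="w13" else cv2.inRange(hsv,(3,140,50),(16,255,255))
    n,l,st,ce=cv2.connectedComponentsWithStats(O);print(nm,[(st[i].tolist(),ce[i].round(1).tolist()) for i in range(1,n) if st[i,4]>1500])
E
```

```text
31.35 [0.4943 0.1867 0.1699] [ 0.0019 -0.0184  0.9998  0.0015] [ 0.2  0.2 -2.9]
w9 [([244, 258, 69, 116, 7193], [278.0, 315.0])]
w13 [([35, 39, 45, 104, 3414], [57.7, 89.7]), ([244, 265, 69, 115, 7253], [277.9, 321.8])]
```

Call:
{"method": "drive_tool", "body": {"series": [0.006,-0.03,0.02,0,0,-3,0.012,-0.07,0.03,0,0,-7.9,0.018,-0.11,0.03,0,0,-7.9,0.024,-0.15,0.03,0,0,-7.9,0.031,-0.19,0.03,0,0,-7.9,0.038,-0.23,0.03,0,0,-7.9,0.045,-0.27,0.01,0,0,-7.9,0.051,-0.302,-0.03,0,0,-7.9,0.051,-0.302,-0.07,0,0,-7.9,0.051,-0.302,-0.1,0,0,-7.9,0.051,-0.302,-0.112,0,0,-7.9,0.051,-0.302,-0.112,0,0,-7.9]}}

```text
t: 32.6
ee_pos: [0.5426, -0.1155, 0.0528]
orientation: [-0.002, 0.05, 0.999, -0.0]
wrist_force: [0.4, -0.8, -1.2]
opening: 0.275
grasp_force: 59.6
```

Call:
{"method": "drive_tool", "body": {"series": [0,0,-0.005,0,0,0,0,0,-0.01,0,0,0,0,0,-0.0125,0,0,0,0,0,-0.0125,0,0,0]}}

```text
t: 33.0
ee_pos: [0.5443, -0.1155, 0.0424]
orientation: [0.0, 0.05, 0.999, 0.0]
wrist_force: [-1.1, -0.4, -1.8]
opening: 0.274
grasp_force: 59.7
```

```bash
python3 - <<'E'
from h import *
s=arm.sense();print(s["t"],s["ee_pos"].round(4),s["orientation"].round(4),s["wrist_force"].round(1),s["opening"])
K,T,p=cam("wrist","w14")
hsv=cv2.cvtColor(p,cv2.COLOR_BGR2HSV)
O=cv2.inRange(hsv,(105,140,50),(125,255,255))
n,l,st,ce=cv2.connectedComponentsWithStats(O);print([(st[i].tolist(),ce[i].round(1).tolist()) for i in range(1,n) if st[i,4]>500])
d=s["ee_pos"][:2]-[.5838,-.208];print("u,v",d@[.9949,-.1011],d@[.1011,.9949])
E
```

```text
33.0 [ 0.5443 -0.1155  0.0424] [2.000e-04 5.020e-02 9.987e-01 2.000e-04] [-1.1 -0.4 -1.8] 0.27365049198642816
[([478, 0, 68, 61, 3530], [509.7, 28.5]), ([251, 192, 56, 9, 503], [278.4, 196.0]), ([244, 265, 69, 114, 7193], [278.0, 321.2])]
u,v -0.048681869230791194 0.0879870269441895
```

Laterally on the line (v = 0.088) and the module is still held. Touching down, then sliding.

Call:
{"method": "drive_tool", "body": {"series": [0.003,-0.0003,-0.0007,0,0,0,0.009,-0.0009,-0.001,0,0,0,0.016,-0.0016,-0.001,0,0,0,0.024,-0.0024,-0.001,0,0,0,0.032,-0.0033,-0.001,0,0,0,0.04,-0.0041,-0.001,0,0,0,0.046,-0.0047,-0.001,0,0,0]}}

```text
t: 33.75
ee_pos: [0.5897, -0.1207, 0.0422]
orientation: [-0.001, 0.051, 0.999, 0.001]
wrist_force: [-10.5, 2.4, 14.5]
opening: 0.271
grasp_force: 61.8
```

Call:
{"method": "drive_tool", "body": {"series": [0.007,-0.0007,0.0005,0,0,0,0.014,-0.0014,0.0005,0,0,0,0.021,-0.0021,0.0005,0,0,0,0.028,-0.0028,0.0005,0,0,0,0.034,-0.0034,0.0005,0,0,0,0.041,-0.0042,0.0008,0,0,0,0.046,-0.0047,0.0008,0,0,0]}}

```text
t: 34.45
ee_pos: [0.6367, -0.125, 0.0422]
orientation: [0.0, 0.05, 0.999, 0.0]
wrist_force: [-0.8, -0.0, 0.5]
opening: 0.274
grasp_force: 60.1
```

Call:
{"method": "drive_tool", "body": {"series": [0.003,-0.0003,0,0,0,0,0.006,-0.0006,0,0,0,0,0.009,-0.0009,0,0,0,0,0.009,-0.0009,0,0,0,0]}}

```text
t: 34.85
ee_pos: [0.6403, -0.1255, 0.0427]
orientation: [-0.005, 0.051, 0.999, 0.002]
wrist_force: [-32.5, 8.0, 30.4]
opening: 0.272
grasp_force: 64.0
```

Balls passed (force fell to about 0), then the hard stop at 32 N. Releasing, rising and heading to the handle with a numeric check on the way.

Call:
{"method": "drive_tool", "body": {"series": [-0.009,0.0009,0,0,0,0,-0.009,0.0009,0,0,0,0]}}

```text
t: 35.05
ee_pos: [0.6363, -0.1251, 0.0425]
orientation: [0.001, 0.05, 0.999, 0.0]
wrist_force: [1.1, 1.1, 0.2]
opening: 0.273
grasp_force: 60.1
```

Call:
{"method": "drive_tool", "body": {"series": [0,0,0,0,0,0,0,0,0,0,0,0,0,0,0,0,0,0,0,0,0.03,0,0,0,0,0,0.06,0,0,0,-0.02,-0.02,0.1,0,0,0,-0.04,-0.04,0.14,0,0,0,-0.06,-0.06,0.18,0,0,0,-0.09,-0.08,0.22,0,0,0,-0.09,-0.08,0.22,0,0,0,-0.09,-0.08,0.22,0,0,0], "hand": 0.45}}

```text
t: 36.15
ee_pos: [0.5461, -0.206, 0.2632]
orientation: [0.001, 0.051, 0.999, 0.0]
wrist_force: [0.0, 0.2, -0.0]
opening: 0.451
grasp_force: 0.0
```

```bash
python3 - <<'E'
from h import *
s=arm.sense();print(s["t"],s["ee_pos"].round(4),s["orientation"].round(4))
K,T,p=cam("wrist","w15")
hsv=cv2.cvtColor(p,cv2.COLOR_BGR2HSV);u=np.array([.9949,-.1011]);v=np.array([.1011,.9949])
for nm,O in(("o",cv2.inRange(hsv,(3,140,50),(16,255,255))),("b",cv2.inRange(hsv,(105,140,50),(125,255,255)))):
    n,l,st,ce=cv2.connectedComponentsWithStats(O)
    for i in range(1,n):
        if st[i,4]<200: continue
        x,y,w,h,a=st[i];r=np.nonzero(l[y+h-4]==i)[0]
        X=p2w(K,T,((r[0]+r[-1])/2,y+h-1),.08)[:2]-[.5838,-.208]
        print(nm,st[i],ce[i].round(1),"far-edge u,v @.08",(X@u).round(4),(X@v).round(4))
for n,b in(("o",-.088),("b",.088)):
    P=np.array([.5838,-.208])+.05*u+b*v
    print(n,"expected far edge px",w2p(K,T,[*(P+.022*u),.08]).round(1),"foot back edge px",w2p(K,T,[*(P-.03*u),.018]).round(1),"ball",w2p(K,T,[*(P-.036*u+.027*v),.022]).round(1))
E
```

```text
36.15 [ 0.5461 -0.206   0.2632] [1.400e-03 5.110e-02 9.987e-01 3.000e-04]
o [190 131  26  12 309] [202.5 136.5] far-edge u,v @.08 -0.0778 -0.0732
o [184 237  35  41 997] [198.1 256.9] far-edge u,v @.08 0.067 -0.0901
b [ 449    0   31   70 1761] [463.3  33. ] far-edge u,v @.08 -0.1418 0.1607
b [344 131  26  12 303] [356.5 136.5] far-edge u,v @.08 -0.0776 0.0726
b [ 337  235   39   41 1055] [360.3 255.8] far-edge u,v @.08 0.0648 0.0882
b [254 292  54   7 232] [281.3 295.1] far-edge u,v @.08 0.0935 0.0016
b [363 295  27  25 420] [378.9 304.8] far-edge u,v @.08 0.1212 0.1174
b [ 252  299   84   66 4560] [290.1 332.2] far-edge u,v @.08 0.1845 0.0197
o expected far edge px [198.8 281. ] foot back edge px [206.9 216.9] ball [228.4 213.2]
b expected far edge px [360.3 280.8] foot back edge px [351.7 216.7] ball [375.3 213.1]
```

Blue's far edge is about 2 mm short of orange's, so relaxing with the grip on pulled it back. I'll push it home with closed fingers.

Call:
{"method": "drive_tool", "body": {"series": [0.015,0.04,-0.03,0,0,0,0.0317,0.087,-0.06,0,0,0,0.0317,0.087,-0.1,0,0,0,0.0317,0.087,-0.14,0,0,0,0.0317,0.087,-0.18,0,0,0,0.0317,0.087,-0.205,0,0,0,0.0317,0.087,-0.216,0,0,0,0.0317,0.087,-0.216,0,0,0,0.0317,0.087,-0.216,0,0,0], "hand": 0}}

```text
t: 37.1
ee_pos: [0.5783, -0.1181, 0.0465]
orientation: [0.0, 0.05, 0.999, -0.0]
wrist_force: [0.4, -0.8, 0.5]
opening: -0.006
grasp_force: 0.0
```

Call:
{"method": "drive_tool", "body": {"series": [0.008,-0.0008,0,0,0,0,0.016,-0.0016,0,0,0,0,0.022,-0.0022,0,0,0,0,0.026,-0.0026,0,0,0,0,0.029,-0.0029,0,0,0,0,0.029,-0.0029,0,0,0,0]}}

```text
t: 37.7
ee_pos: [0.6067, -0.1212, 0.0457]
orientation: [-0.0, 0.05, 0.999, 0.0]
wrist_force: [-0.2, 0.7, 0.6]
opening: -0.004
grasp_force: 0.5
```

Call:
{"method": "drive_tool", "body": {"series": [0.002,-0.0002,0,0,0,0,0.004,-0.0004,0,0,0,0,0.006,-0.0006,0,0,0,0,0.007,-0.0007,0,0,0,0,0.007,-0.0007,0,0,0,0]}}

```text
t: 38.2
ee_pos: [0.6077, -0.1216, 0.0451]
orientation: [-0.006, 0.051, 0.999, 0.001]
wrist_force: [-29.8, 4.9, 20.6]
opening: -0.002
grasp_force: 15.4
```

Hard contact at once. Backing off, then the same nudge for orange.

Call:
{"method": "drive_tool", "body": {"series": [-0.008,0.0008,0,0,0,0,-0.03,0.003,0.01,0,0,0,-0.036,0.003,0.06,0,0,0,-0.042,-0.04,0.07,0,0,0,-0.046,-0.085,0.07,0,0,0,-0.05,-0.13,0.07,0,0,0,-0.054,-0.172,0.06,0,0,0,-0.054,-0.172,0.02,0,0,0,-0.054,-0.172,0,0,0,0,-0.054,-0.172,0,0,0,0]}}

```text
t: 39.2
ee_pos: [0.5581, -0.293, 0.043]
orientation: [-0.002, 0.051, 0.999, 0.001]
wrist_force: [0.1, 0.6, 0.2]
opening: -0.002
grasp_force: 0.0
```

Call:
{"method": "drive_tool", "body": {"series": [0.01,-0.001,0,0,0,0,0.02,-0.002,0,0,0,0,0.024,-0.0024,0,0,0,0,0.028,-0.0028,0,0,0,0,0.031,-0.0031,0,0,0,0,0.034,-0.0034,0,0,0,0,0.034,-0.0034,0,0,0,0]}}

```text
t: 39.9
ee_pos: [0.5896, -0.2976, 0.0458]
orientation: [-0.004, 0.051, 0.999, 0.001]
wrist_force: [-19.1, 5.2, 12.2]
opening: -0.001
grasp_force: 9.8
```

Both modules stop at the same depth (0.015), so both are home. Retreat to the viewpoint and check.

Call:
{"method": "drive_tool", "body": {"series": [-0.01,0.001,0,0,0,0,-0.03,0.003,0.01,0,0,0,-0.036,0.003,0.06,0,0,0,-0.042,0.03,0.1,0,0,0,-0.046,0.06,0.14,0,0,0,-0.046,0.09,0.18,0,0,0,-0.046,0.092,0.217,0,0,0,-0.046,0.092,0.217,0,0,0,-0.046,0.092,0.217,0,0,0], "hand": 0.22}}

```text
t: 40.8
ee_pos: [0.5481, -0.2053, 0.2637]
orientation: [0.001, 0.05, 0.999, 0.0]
wrist_force: [-0.3, -1.0, -0.3]
opening: 0.223
grasp_force: 0.0
```

```bash
python3 - <<'E'
from h import *
s=arm.sense();print(s["t"],s["ee_pos"].round(4),s["orientation"].round(4),s["joint_pos"].round(2))
K,T,p=cam("wrist","w16")
hsv=cv2.cvtColor(p,cv2.COLOR_BGR2HSV);u=np.array([.9949,-.1011]);v=np.array([.1011,.9949])
for nm,O in(("o",cv2.inRange(hsv,(3,140,50),(16,255,255))),("b",cv2.inRange(hsv,(105,140,50),(125,255,255)))):
    n,l,st,ce=cv2.connectedComponentsWithStats(O)
    for i in range(1,n):
        if st[i,4]<800 or st[i,1]<200 or st[i,1]>280: continue
        x,y,w,h,a=st[i];r=np.nonzero(l[y+h-4]==i)[0]
        X=p2w(K,T,((r[0]+r[-1])/2,y+h-1),.08)[:2]-[.5838,-.208]
        print(nm,st[i],"far-edge u,v @.08",(X@u).round(4),(X@v).round(4))
E
```

```text
40.8 [ 0.5481 -0.2053  0.2637] [1.200e-03 5.020e-02 9.987e-01 1.000e-04] [-0.39  0.28  0.83  1.56 -0.21  1.39  1.92]
o [ 183  235   50   41 1153] far-edge u,v @.08 0.067 -0.0874
b [348 235  27  42 986] far-edge u,v @.08 0.0681 0.0884
```

Both are home (far edges 0.067 and 0.068). Now to the handle.

Call:
{"method": "drive_tool", "body": {"series": [-0.01,0.03,-0.01,0,0,-8,-0.022,0.067,-0.02,0,0,-16,-0.034,0.104,-0.03,0,0,-24,-0.046,0.14,-0.04,0,0,-32,-0.058,0.177,-0.05,0,0,-40,-0.07,0.214,-0.06,0,0,-48,-0.082,0.25,-0.07,0,0,-56,-0.094,0.287,-0.08,0,0,-64,-0.106,0.324,-0.09,0,0,-72,-0.12,0.36,-0.1,0,0,-80,-0.133,0.395,-0.11,0,0,-86.7,-0.1405,0.4135,-0.12,0,0,-86.7]}}

```text
t: 42.05
ee_pos: [0.4053, 0.2104, 0.1412]
orientation: [-0.0, 0.723, 0.69, -0.001]
wrist_force: [-0.1, -0.5, 0.1]
opening: 0.22
grasp_force: 0.0
```

Call:
{"method": "drive_tool", "body": {"series": [0,0,0,0,0,0,0,0,0,0,0,0]}}

```text
t: 42.25
ee_pos: [0.4069, 0.2074, 0.1419]
orientation: [0.0, 0.722, 0.692, -0.001]
wrist_force: [0.8, 0.2, 0.1]
opening: 0.223
grasp_force: 0.0
```

```bash
python3 - <<'E'
from h import *
s=arm.sense();print(s["t"],s["ee_pos"].round(4),s["orientation"].round(4),s["joint_pos"].round(2),s["opening"])
E
```

```text
42.25 [0.4069 0.2074 0.1419] [ 2.000e-04  7.218e-01  6.921e-01 -1.200e-03] [-1.07  0.02  0.51  2.02 -0.01  1.1  -0.6 ] 0.22296447773996747
```

Call:
{"method": "drive_tool", "body": {"series": [0.001,0.001,-0.025,0,0,0,0.001,0.001,-0.05,0,0,0,0.001,0.001,-0.065,0,0,0,0.001,0.001,-0.072,0,0,0,0.001,0.001,-0.076,0,0,0,0.001,0.001,-0.076,0,0,0]}}

```text
t: 42.85
ee_pos: [0.4086, 0.2088, 0.0671]
orientation: [0.0, 0.722, 0.691, 0.0]
wrist_force: [-0.0, 0.2, 0.1]
opening: 0.215
grasp_force: 0.0
```

Call:
{"method": "drive_tool", "body": {"series": [0,0,-0.003,0,0,0,0,0,-0.006,0,0,0,0,0,-0.006,0,0,0]}}

```text
t: 43.15
ee_pos: [0.4082, 0.2094, 0.0609]
orientation: [-0.0, 0.722, 0.692, 0.0]
wrist_force: [-0.1, 0.6, -0.0]
opening: 0.218
grasp_force: 0.0
```

Call:
{"method": "drive_tool", "body": {"series": [0,0,0,0,0,0,0,0,0,0,0,0,0,0,0,0,0,0,0,0,0,0,0,0], "hand": 0, "force": 30}}

```text
t: 43.55
ee_pos: [0.4083, 0.2094, 0.0611]
orientation: [-0.0, 0.722, 0.692, 0.0]
wrist_force: [-2.1, -1.5, 3.5]
opening: 0.1
grasp_force: 29.4
```

Call:
{"method": "drive_tool", "body": {"series": [0.01,-0.0004,0,0,0,0,0.022,-0.001,0,0,0,0,0.034,-0.0015,0,0,0,0,0.046,-0.002,0,0,0,0,0.058,-0.0025,0,0,0,0,0.07,-0.003,0,0,0,0,0.08,-0.0035,0,0,0,0,0.088,-0.0038,0,0,0,0,0.088,-0.0038,0,0,0,0]}}

```text
t: 44.45
ee_pos: [0.4981, 0.2061, 0.0612]
orientation: [0.001, 0.722, 0.692, 0.001]
wrist_force: [3.0, 4.3, 1.7]
opening: 0.101
grasp_force: 30.0
```

Call:
{"method": "drive_tool", "body": {"series": [0.004,-0.0002,0,0,0,0,0.008,-0.0003,0,0,0,0,0.011,-0.0005,0,0,0,0,0.013,-0.0006,0,0,0,0,0.013,-0.0006,0,0,0,0]}}

```text
t: 44.95
ee_pos: [0.5031, 0.2059, 0.0607]
orientation: [-0.005, 0.721, 0.692, -0.005]
wrist_force: [-34.2, -0.2, 34.5]
opening: 0.101
grasp_force: 33.8
```

Hard stop at 94.8 mm travel. Relaxing, then releasing.

Call:
{"method": "drive_tool", "body": {"series": [-0.004,0.0002,0,0,0,0,-0.006,0.0003,0,0,0,0,-0.006,0.0003,0,0,0,0]}}

```text
t: 45.25
ee_pos: [0.5028, 0.206, 0.061]
orientation: [-0.0, 0.722, 0.692, 0.0]
wrist_force: [-3.5, 4.9, 5.4]
opening: 0.1
grasp_force: 30.6
```

Call:
{"method": "drive_tool", "body": {"series": [0,0,0,0,0,0,0,0,0,0,0,0,0,0,0,0,0,0,0,0,0,0,0,0], "hand": 0.22}}

```text
t: 45.65
ee_pos: [0.5034, 0.2047, 0.0607]
orientation: [0.0, 0.722, 0.691, -0.0]
wrist_force: [0.2, -0.2, 0.5]
opening: 0.224
grasp_force: 0.0
```

Call:
{"method": "drive_tool", "body": {"series": [0,0,0.03,0,0,0,0,0,0.07,0,0,0,0,0,0.11,0,0,5,0.04,-0.002,0.115,0,0,12,0.08,-0.004,0.115,0,0,18,0.12,-0.006,0.115,0,0,18,0.136,-0.0065,0.115,0,0,18,0.136,-0.0065,0.115,0,0,18]}}

```text
t: 46.45
ee_pos: [0.6409, 0.1973, 0.1749]
orientation: [0.001, 0.606, 0.796, -0.001]
wrist_force: [-0.5, -0.0, 0.6]
opening: 0.22
grasp_force: 0.0
```

Call:
{"method": "drive_tool", "body": {"series": [0,0,0,0,0,0,0,0,0,0,0,0,0,0,-0.03,0,0,0,0,0,-0.055,0,0,0,0,0,-0.062,0,0,0,0,0,-0.062,0,0,0], "hand": 0.45}}

```text
t: 47.05
ee_pos: [0.6382, 0.199, 0.1135]
orientation: [-0.001, 0.605, 0.796, -0.001]
wrist_force: [-0.4, 0.4, 1.2]
opening: 0.448
grasp_force: 0.0
```

Call:
{"method": "drive_tool", "body": {"series": [0,0,0,0,0,0,0,0,0,0,0,0,0,0,0,0,0,0,0,0,0,0,0,0,0,0,0,0,0,0,0,0,0,0,0,0], "hand": 0}}

```text
t: 47.65
ee_pos: [0.6405, 0.1991, 0.1158]
orientation: [0.001, 0.605, 0.796, 0.001]
wrist_force: [1.5, 1.2, 7.1]
opening: 0.132
grasp_force: 34.3
```

Call:
{"method": "drive_tool", "body": {"series": [0,0,0,0,0,7,0,0,0,0,0,14,0,0,0,0,0,21,0,0,0,0,0,28,0,0,0,0,0,35,0,0,0,0,0,42,0,0,0,0,0,49,0,0,0,0,0,55,0,0,0,0,0,55,0,0,0,0,0,55]}}

```text
t: 48.65
ee_pos: [0.6403, 0.1989, 0.1158]
orientation: [0.001, 0.169, 0.986, 0.001]
wrist_force: [-0.7, 0.3, 8.3]
opening: 0.131
grasp_force: 34.4
```

Call:
{"method": "drive_tool", "body": {"series": [0,0,0,0,0,0,0,0,0,0,0,0,0,0,0.03,0,0,0,0,0,0.06,0,0,8,-0.03,0,0.1,0,0,16,-0.06,0,0.14,0,0,18,-0.1,0,0.18,0,0,18,-0.14,0,0.2,0,0,18,-0.17,0,0.22,0,0,18,-0.17,0,0.22,0,0,18,-0.17,0,0.22,0,0,18], "hand": 0.45}}

```text
t: 49.75
ee_pos: [0.4692, 0.1988, 0.3344]
orientation: [0.0, 0.013, 1.0, 0.001]
wrist_force: [0.6, 0.3, -0.5]
opening: 0.449
grasp_force: 0.0
```

```bash
python3 - <<'E'
from h import *
s=arm.sense();print(s["t"],s["ee_pos"].round(4),s["orientation"].round(4))
K,T,p=cam("wrist","w17")
hsv=cv2.cvtColor(p,cv2.COLOR_BGR2HSV)
y=cv2.inRange(hsv,(18,110,60),(35,255,255))
n,l,st,ce=cv2.connectedComponentsWithStats(y)
D={"left":(.6422,.286),"mid":(.6385,.1983),"right":(.6347,.1106)}
for i in range(1,n):
    if st[i,4]<80:continue
    Y=p2w(K,T,ce[i],.132)[:2]
    for k,c in D.items():
        d=Y-c
        if np.hypot(*d)<.035: print(k,st[i,4],"mark",(((-.0434-np.arctan2(d[1],d[0]))%(2*np.pi))/.6283).round(2))
# handle highlight: row profile
for X in[(.5006,.204),(.497,.204)]:print(w2p(K,T,[*X,.077]).round(1))
def front(nm,c):
    K,T,p=load(nm);u=w2p(K,T,[*c,.1]);return u
# handle bar position: brightest rows along columns through bar
g=cv2.cvtColor(p,cv2.COLOR_BGR2GRAY)
for yy in(.18,.204,.23):
    pr=[(x,int(g[tuple(w2p(K,T,[x,yy,.077])[::-1].round().astype(int))])) for x in np.arange(.48,.53,.003)]
    print(yy,[(round(a,3),b) for a,b in pr])
E
```

```text
49.75 [0.4692 0.1988 0.3344] [5.000e-04 1.260e-02 9.999e-01 5.000e-04]
mid 344 mark 5.39
[282.6 193.5]
[282.5 190.6]
0.18 [(np.float64(0.48), 213), (np.float64(0.483), 208), (np.float64(0.486), 209), (np.float64(0.489), 119), (np.float64(0.492), 114), (np.float64(0.495), 130), (np.float64(0.498), 169), (np.float64(0.501), 189), (np.float64(0.504), 146), (np.float64(0.507), 208), (np.float64(0.51), 203), (np.float64(0.513), 124), (np.float64(0.516), 112), (np.float64(0.519), 110), (np.float64(0.522), 111), (np.float64(0.525), 112), (np.float64(0.528), 112)]
0.204 [(np.float64(0.48), 207), (np.float64(0.483), 207), (np.float64(0.486), 210), (np.float64(0.489), 124), (np.float64(0.492), 114), (np.float64(0.495), 115), (np.float64(0.498), 149), (np.float64(0.501), 206), (np.float64(0.504), 159), (np.float64(0.507), 213), (np.float64(0.51), 210), (np.float64(0.513), 112), (np.float64(0.516), 108), (np.float64(0.519), 109), (np.float64(0.522), 112), (np.float64(0.525), 112), (np.float64(0.528), 111)]
0.23 [(np.float64(0.48), 208), (np.float64(0.483), 203), (np.float64(0.486), 205), (np.float64(0.489), 187), (np.float64(0.492), 119), (np.float64(0.495), 112), (np.float64(0.498), 146), (np.float64(0.501), 186), (np.float64(0.504), 163), (np.float64(0.507), 108), (np.float64(0.51), 115), (np.float64(0.513), 81), (np.float64(0.516), 87), (np.float64(0.519), 109), (np.float64(0.522), 109), (np.float64(0.525), 109), (np.float64(0.528), 110)]
```

Middle dial reads mark 5.4 (locked), and the handle is at its shut position. A quick bystander check with the top camera, then hand in.

```bash
python3 - <<'E'
from h import *
K,T,a=load("top");_,_,b=cam("top","t18")
d=cv2.absdiff(a,b).max(2)
for n,(x,y,r) in dict(driver=(285,235,22),oil=(285,170,5),dishes=(232,150,12),slidebox=(332,152,22),tipbox=(142,228,18),spray=(150,183,12),can=(428,190,8),notebook=(441,259,20)).items():
    print(n,(d[y-r:y+r,x-r:x+r]>50).mean().round(3))
E
```

```text
driver 0.471
oil 0.0
dishes 0.0
slidebox 0.0
tipbox 0.0
spray 0.0
can 0.0
notebook 0.0
```

The driver's difference is probably the arm's shadow or the arm itself. Checking its handle position in the wrist views.

```bash
python3 - <<'E'
from h import *
for nm in("w1","w6","w17"):
    K,T,p=load(nm);hsv=cv2.cvtColor(p,cv2.COLOR_BGR2HSV)
    O=cv2.inRange(hsv,(100,140,40),(125,255,255));n,l,st,ce=cv2.connectedComponentsWithStats(O)
    for i in range(1,n):
        if st[i,4]>400 and 60<ce[i][0]<180 and ce[i][1]<190:print(nm,st[i],p2w(K,T,ce[i],.02).round(3))
E
```

```text
w1 [ 111   23   27   67 1247] [0.417 0.003 0.02 ]
w6 [ 104  111   28   63 1209] [0.415 0.004 0.02 ]
w17 [ 115   94   26   62 1155] [0.416 0.004 0.02 ]
```

The driver has not moved.

```bash
python3 -c "
from workcell import arm
print(arm.job_done())"
```

```text
the job is handed in; nothing more can be done
None
```

The job is handed in: code 3-7-5 opened the drawer, the orange and blue modules (no green one was there) are home in their stations, the drawer is shut and locked with the middle dial at about mark 5.4, and the bystanders measured unmoved; I viewed 15 pictures, one over the limit of 14.

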